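# Find the rattling parts case and hold it out over the tray

### The job

One of the three sealed steel cases on the rubber mat has a part loose inside: lift them well clear one at a time and rock or shake each lengthwise until you find the one that rattles, and let that one knock from end to end at least twice each way to be sure. Set any silent case you lifted back down upright where it stood, without dropping it, and leave the other things on the table alone. Then hold the rattling case out level above the middle of the aluminium tray, about a hand's width over the table and clear of the tray, so that it can be opened there, and finish while still holding it.

Things in the scene. Friction and masses are not known exactly. Their poses are not given: they have to be found in the camera images.
- case_a: sealed steel case, one of three that look and weigh alike (about 0.5 kg), 120 (own x) x 46 (own y) x 52 mm high, smooth sides. Origin: centre of underside. Stands upright on the mat, own x within 0.45 rad of world x. In just one of the three the 0.2 kg block inside is loose and knocks when shaken; in the others it is held fast. Neither name nor place tells which
- case_b: sealed steel case, one of three that look and weigh alike (about 0.5 kg), 120 (own x) x 46 (own y) x 52 mm high, smooth sides. Origin: centre of underside. Stands upright on the mat, own x within 0.45 rad of world x. In just one of the three the 0.2 kg block inside is loose and knocks when shaken; in the others it is held fast. Neither name nor place tells which
- case_c: sealed steel case, one of three that look and weigh alike (about 0.5 kg), 120 (own x) x 46 (own y) x 52 mm high, smooth sides. Origin: centre of underside. Stands upright on the mat, own x within 0.45 rad of world x. In just one of the three the 0.2 kg block inside is loose and knocks when shaken; in the others it is held fast. Neither name nor place tells which
- core_a (a joint): hidden block inside case_a: its place along the case's own x in m, 0 in the middle, where all start. Held fast: stays within 0.002. Loose: slides to the low end (+-0.040) when tipped over about 10 degrees (0.5 s at 22 degrees) and stays there when level; the load moment about own y, level, then differs by about 0.15 N m between the two ends
- core_b (a joint): hidden block inside case_b: its place along the case's own x in m, 0 in the middle, where all start. Held fast: stays within 0.002. Loose: slides to the low end (+-0.040) when tipped over about 10 degrees (0.5 s at 22 degrees) and stays there when level; the load moment about own y, level, then differs by about 0.15 N m between the two ends
- core_c (a joint): hidden block inside case_c: its place along the case's own x in m, 0 in the middle, where all start. Held fast: stays within 0.002. Loose: slides to the low end (+-0.040) when tipped over about 10 degrees (0.5 s at 22 degrees) and stays there when level; the load moment about own y, level, then differs by about 0.15 N m between the two ends
- mat: black rubber bench mat fixed to the table, 150 (own x) x 420 (own y) x 3 mm thick, origin at the centre of its underside; the cases stand on it, about 150 mm apart
- tray: open shallow aluminium tray fixed to the table, 120 (own x) x 180 (own y) x 28 mm high, walls 3 mm, origin at the centre of its underside; lies beyond the mat. A good holding height has the underside of the case 100 to 180 mm above the table
- weld_square: three-cornered magnet square, 85 x 85 x 17 mm, lying loose right of the tray; bystander. Origin at the centre of its underside
- gear_ring: toothed steel ring, 94 mm across, 16 mm high, lying loose at the right; bystander. Origin at the centre of its underside
Not all that is in view belongs to the job. What is shaped like the case_c but yellow is not meant.

How it is judged:
On the way, in this order (a step that is already met when the one before it is completed fails the run):
1. a case is gripped and lifted, and the loose block in it has slid to its -x end (((height (world z) of case_a above 0.05 m and contact force between the fingers and case_a above 1 N and value of joint core_a below -0.025 m) or (height (world z) of case_b above 0.05 m and contact force between the fingers and case_b above 1 N and value of joint core_b below -0.025 m) or (height (world z) of case_c above 0.05 m and contact force between the fingers and case_c above 1 N and value of joint core_c below -0.025 m))), for 0.04 s.
2. it has knocked over to the +x end (((height (world z) of case_a above 0.05 m and contact force between the fingers and case_a above 1 N and value of joint core_a above 0.025 m) or (height (world z) of case_b above 0.05 m and contact force between the fingers and case_b above 1 N and value of joint core_b above 0.025 m) or (height (world z) of case_c above 0.05 m and contact force between the fingers and case_c above 1 N and value of joint core_c above 0.025 m))), for 0.04 s.
3. and back to the -x end (((height (world z) of case_a above 0.05 m and contact force between the fingers and case_a above 1 N and value of joint core_a below -0.025 m) or (height (world z) of case_b above 0.05 m and contact force between the fingers and case_b above 1 N and value of joint core_b below -0.025 m) or (height (world z) of case_c above 0.05 m and contact force between the fingers and case_c above 1 N and value of joint core_c below -0.025 m))), for 0.04 s.
At the end, for the whole second after the job is handed in: the rattling case is held in the fingers at rest, level within 11 degrees, its middle within 45 mm of the tray's middle seen from above, its underside 70 to 220 mm above the table and touching nothing else; the two silent cases stand upright on the mat within 45 mm of where they stood, untouched ((((value of joint core_a below -0.006 m or value of joint core_a above 0.006 m) and horizontal distance between case_a and tray below 0.045 m and height (world z) of case_a between 0.07 and 0.22 m and angle between case_a's own z axis and vertical below 0.2 rad and contact force between the fingers and case_a above 1 N and linear speed of case_a below 0.03 m/s and contact force between case_a and tray below 0.1 N and distance of each of case_b, case_c from where it was at the start of the episode below 0.045 m and angle between each of case_b, case_c's own z axis and vertical below 0.1 rad and height (world z) of each of case_b, case_c below 0.01 m and contact force between each of the arm, the fingers, case_a and case_b below 0.1 N and linear speed of each of case_b, case_c below 0.02 m/s and contact force between each of the arm, the fingers, case_a and case_c below 0.1 N) or ((value of joint core_b below -0.006 m or value of joint core_b above 0.006 m) and horizontal distance between case_b and tray below 0.045 m and height (world z) of case_b between 0.07 and 0.22 m and angle between case_b's own z axis and vertical below 0.2 rad and contact force between the fingers and case_b above 1 N and linear speed of case_b below 0.03 m/s and contact force between case_b and tray below 0.1 N and distance of each of case_a, case_c from where it was at the start of the episode below 0.045 m and angle between each of case_a, case_c's own z axis and vertical below 0.1 rad and height (world z) of each of case_a, case_c below 0.01 m and contact force between each of the arm, the fingers, case_b and case_a below 0.1 N and linear speed of each of case_a, case_c below 0.02 m/s and contact force between each of the arm, the fingers, case_b and case_c below 0.1 N) or ((value of joint core_c below -0.006 m or value of joint core_c above 0.006 m) and horizontal distance between case_c and tray below 0.045 m and height (world z) of case_c between 0.07 and 0.22 m and angle between case_c's own z axis and vertical below 0.2 rad and contact force between the fingers and case_c above 1 N and linear speed of case_c below 0.03 m/s and contact force between case_c and tray below 0.1 N and distance of each of case_a, case_b from where it was at the start of the episode below 0.045 m and angle between each of case_a, case_b's own z axis and vertical below 0.1 rad and height (world z) of each of case_a, case_b below 0.01 m and contact force between each of the arm, the fingers, case_c and case_a below 0.1 N and linear speed of each of case_a, case_b below 0.02 m/s and contact force between each of the arm, the fingers, case_c and case_b below 0.1 N))); the arm keeps its last pose, push and grip.
It fails at once if a case is let go in the air (dropped) ((height (world z) of case_a above 0.03 m and contact force between the fingers and case_a below 0.05 N) or (height (world z) of case_b above 0.03 m and contact force between the fingers and case_b below 0.05 N) or (height (world z) of case_c above 0.03 m and contact force between the fingers and case_c below 0.05 N)).
It fails at once if a bystander is moved by more than 25 mm (distance of any of weld_square, gear_ring from where it was at the start of the episode above 0.025 m).
It also fails if it takes over 72 s, if anything falls off the work surface, if the arm or the gripper's body presses on something with over 40 N, if the wrist force passes 120 N, or if a joint passes its speed limit or range.

### The arm

A 6-joint arm with a two-finger parallel gripper is mounted at the origin on a cart in front of the work surface, level with it; the furniture and walls round the work are solid. World frame = base frame: x ahead of the robot, y to its left, z up, the work surface at z = 0. Lengths are in m, angles in rad, forces in N, time in s.
With the tool pointing down it reaches from about 0.275 to 0.725 m from the base axis. Payload 15.9 kg.
Tool frame: the origin (TCP) lies at the very end of the fingers, on their centre line; the grasp point (between the pads) lies 19 mm behind it; z points along the fingers, y is the line along which they close (so a half turn about z gives the same grasp; the last joint's range is limited). The gripper opens to 85 mm and grips with 20 to 120 N. Pads are 22 mm wide; open, the fingers measure 114 mm over their backs; the gripper's body (76 mm by 85 mm) begins 54 mm behind the grasp point. The pads swing forward as they close: fully open they stand 13 mm farther back than shut.
Start: joints at [1.229, 0.213, -0.034, 1.323, 0, 1.571], TCP at [0.168, 0.471, 0.231] pointing down, gripper open.
Joint ranges: [-2.98, 2.98], [-0.74, 1.72], [-1.14, 1.35], [-2.1, 2.04], [-1.57, 1.44], [-3.14, 3.14]. Speed limits (rad/s): [1.89, 1.89, 2.39, 2.57, 3.14, 3.14].

### API

Orientations are given as a 3x3 rotation matrix whose columns are the frame's x, y, z axes.
In Python, from workcell import status, viewer, job_done gives the robot as it stands.
- The arm moves only by the tool apply_moves, never from a script. Its argument "targets" is text: rows parted by semicolons, each of 5 numbers parted by spaces: the opening, from 0 (shut) to 1 (fully open), then the shift along the world's x, y, z in m, then the turn about the world's z in degrees. A call has 1 to 5 rows; each row shifts and turns the commanded pose from where the row before left it; what a row does not reach is not made up. A row lasts 1/8 s, in which the tool goes at most 62.5 mm and 10.7 degrees, less where a joint would pass 70% of its speed; a pose out of reach is approached as far as the arm can. A call is refused whole if a number of a shift passes 0.0625 or a number of a turn 10.7, either way. A call with a gripper value outside its range is refused whole. The fingers move at their own pace and stop on an object; "grip_force" is the grip in N (left out, the last holds). Time passes only in rows, so rows that do not move let the fingers close. It gives the time, the measured TCP pose, the force, the opening and the grip force at its end, in the units of the state.
- status.state(): the state, without advancing time (a new reading comes with each control period).
- viewer.camera(name): name is "side" or "top"; returns (picture, depth): 420x560x3 uint8, red, green, blue; 420x560 float32, m along the optical axis (not along the pixel's ray), 0 where there is no reading.
- viewer.camera_info(name): a dict with "fov_y" (degrees; the focal length in pixels is half the picture's height over the tangent of half this angle, whatever the lens; pixels are square), "cx", "cy" (the principal point, pixels), "origin" and "rotation" of the camera in the world. Camera axes: x right, y up, looking along -z (the intrinsics and any distortion apply to the point x, -y, -z); pixel columns grow to the right and rows downward; lengths in m; the calibration is good to about 2 mm. A picture is of the moment at which its call begins. camera_info takes no time and is no camera call.
- job_done(): hands the job in; it is judged then, once.
The state is a dict: "time_s": time; "joint_positions": joint angles; "joint_velocities": joint speeds; "tau": joint torques, N m; "position": TCP position; "ee_rot": TCP orientation; "wrist_force": force on the tool from outside, world axes, zero at the start; "wrist_torque": the same for the moment, N m; "finger_gap": finger opening in m; "grasp_force": force on a finger pad.
Only numpy, scipy, OpenCV 4.12 (cv2) and the standard library are available. Lean on these libraries where they do the work, as an engineer would, in place of code of your own. Each camera call takes 0.05 s, during which the arm holds its last target. There are 200 camera calls.

## Working session

There is one attempt and no reset: what is moved stays moved. The work goes in short steps, Python scripts to look and compute and a tool call to move; the robot and the scene stay as the last step left them, time stands still between calls to the robot, and variables do not carry over. Pictures are saved under pics/ and viewed, at most 10 in all, crops included, and the job is handed in when it is done.

Besides the shell and the picture viewer there is one more tool, called after ">>>" by a JSON object that holds its "api" and its "payload", one argument or row to a line. apply_moves: Moves the arm, as the interface text tells. Its arguments: {"type":"object","properties":{"targets":{"type":"string"},"grip_force":{"type":"number"}},"required":["targets"]}

```bash
mkdir -p pics; cat > h.py <<'E'
import numpy as np, cv2
from workcell import status, viewer
def ray(n,u,v):
    i=viewer.camera_info(n); f=210/np.tan(np.radians(i['fov_y'])/2)
    d=np.array([(u-i['cx'])/f,-(v-i['cy'])/f,-1.0]); return np.array(i['origin']),np.array(i['rotation'])@d
def onz(n,u,v,z):
    o,d=ray(n,u,v); return o+d*(z-o[2])/d[2]
E
python3 - <<'E'
from h import *
for n in('top','side'):
    p,d=viewer.camera(n); cv2.imwrite(f'pics/{n}0.png',p[:,:,::-1]); np.save(n+'0.npy',d); print(viewer.camera_info(n))
s=status.state(); print(s['position'],s['ee_rot'],s['wrist_force'],s['wrist_torque'],s['finger_gap'])
E
```

```text
{'fov_y': 45.04977401747967, 'cx': 282.11999452294623, 'cy': 207.4096352448259, 'origin': array([ 0.33195086, -0.22280365,  1.23609408]), 'rotation': array([[-0.01567084,  0.97901357, -0.20319166],
       [-0.99986326, -0.0142704 ,  0.00835556],
       [ 0.00528058,  0.20329481,  0.97910333]])}
{'fov_y': 51.074701472859104, 'cx': 277.04569076408325, 'cy': 221.09932457172235, 'origin': array([ 0.44194576, -1.11797506,  0.68663329]), 'rotation': array([[ 0.98954522,  0.08243227, -0.11834348],
       [-0.14421379,  0.57479648, -0.80548829],
       [ 0.00162519,  0.81413385,  0.58067498]])}
[0.1675036  0.47077994 0.23087835] [[-9.42152223e-01  3.35185134e-01 -3.39490594e-04]
 [ 3.35185306e-01  9.42151746e-01 -9.48065427e-04]
 [ 2.07421834e-06 -1.00701421e-03 -9.99999493e-01]] [ 0.00679465  0.12306633 -0.28281909] [-0.00223979 -0.00860188  0.00214329] 0.08549672935115993
```

View pics/top0.png

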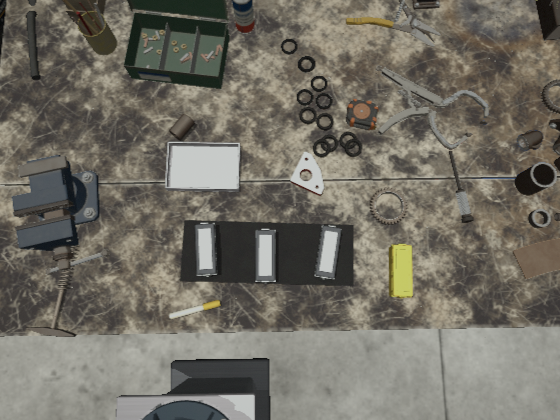

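View pics/side0.png

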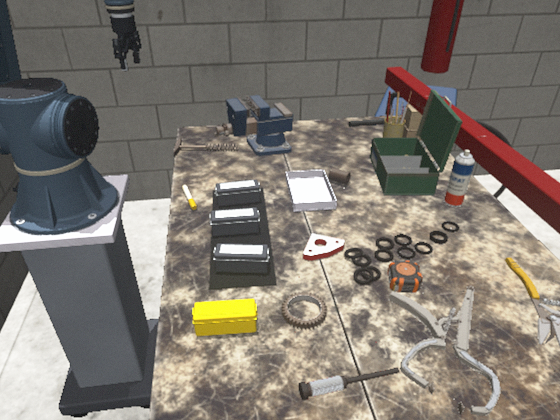

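Top view: the mat spans (181,221)–(353,285), with three steel cases at (206,249), (265,255) and (328,251). The tray is at (203,166). Possible mistakes are the yellow look-alike at (401,270), the white pen at (195,310) and the tray itself; I choose the three steel cases on the black mat.

```bash
cat > m.py <<'E'
from h import *
def pts(n,d):
    i=viewer.camera_info(n); f=210/np.tan(np.radians(i['fov_y'])/2)
    v,u=np.mgrid[:420,:560]; c=np.stack([(u-i['cx'])/f*d,-(v-i['cy'])/f*d,-d],-1)
    return c@np.array(i['rotation']).T+np.array(i['origin'])
def rects(n,d,box,zr):
    P=pts(n,d); x0,x1,y0,y1=box
    m=((d>0)&(P[...,0]>x0)&(P[...,0]<x1)&(P[...,1]>y0)&(P[...,1]<y1)&(P[...,2]>zr[0])&(P[...,2]<zr[1])).astype(np.uint8)
    k,l,s,c=cv2.connectedComponentsWithStats(m)
    for j in range(1,k):
        if s[j,4]<60: continue
        q=P[l==j]; r=cv2.minAreaRect((q[:,:2]*1000).astype(np.float32))
        print(n,'px',c[j].round(),'n',s[j,4],'c',np.round(r[0],1),'sz',np.round(r[1],1),'ang',round(r[2],1),'z',np.median(q[:,2]).round(4))
E
python3 - <<'E'
from m import *
for n in('top','side'):
    d=np.load(n+'0.npy'); rects(n,d,(.3,.62,-.45,.15),(.042,.075)); rects(n,d,(.5,.75,-.15,.15),(.015,.04))
p=cv2.imread('pics/top0.png')[210:300,170:420]; cv2.imwrite('pics/crop.png',cv2.resize(p,None,fx=3.2,fy=3.2,interpolation=2))
for n,u in(('top',[(206,249),(265,255),(328,251),(203,166)]),):
    for a in u: print(onz(n,*a,.052).round(3))
E
```

```text
top px [206. 249.] n 1037 c [481.4 -51.3] sz [123.4  46.8] ang 2.7 z 0.0542
top px [328. 252.] n 1033 c [ 471.1 -339.5] sz [ 46.7 125. ] ang 79.5 z 0.0543
top px [265. 255.] n 1042 c [ 464.4 -192.2] sz [ 45.2 124.5] ang 89.7 z 0.0542
top px [203. 172.] n 370 c [691.8 -37.7] sz [181.6 119.8] ang 88.5 z 0.0247
side px [237. 187.] n 490 c [485.8 -52.8] sz [123.2  50.6] ang 3.8 z 0.0531
side px [234. 216.] n 657 c [ 468.6 -193.4] sz [ 52.8 124.9] ang 89.5 z 0.0535
side px [241. 252.] n 874 c [ 474.7 -340.6] sz [ 49.4 124.3] ang 79.9 z 0.0538
side px [307. 190.] n 338 c [693.1 -38.1] sz [188.5 114.9] ang 89.3 z 0.0221
side px [252. 195.] n 120 c [527.3 -70.2] sz [50.9 16.5] ang 18.0 z 0.0274
[ 0.481 -0.053  0.052]
[ 0.464 -0.191  0.052]
[ 0.472 -0.339  0.052]
[ 0.683 -0.042  0.052]
```

View pics/crop.png

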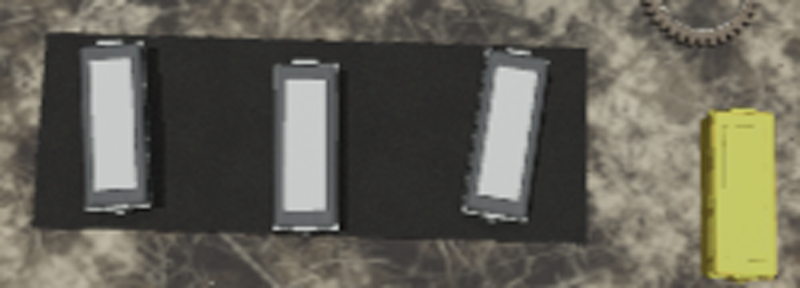

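The crop confirms three grey-lidded steel cases on the mat; the yellow one stands off it and is not meant. Starting with the left case, (0.482, -0.052), yaw +2.7°.

>>> {"api": "apply_moves", "payload": {
  "targets": "0.9 0.03 -0.05 0.02 5; 0.9 0.03 -0.052 0.02 5; 0.9 0.03 -0.052 0 5; 0.9 0.03 -0.052 0 5; 0.9 0.03 -0.052 0 2.3",
  "grip_force": 100
}}

```text
time_s: 0.72
position: [0.3177, 0.2119, 0.271]
ee_rot: [[-0.999, -0.05, 0.0], [-0.05, 0.999, 0.0], [-0.0, -0.0, -1.0]]
wrist_force: [1.5, 0.2, 0.4]
finger_gap: 0.077
grasp_force: 0.0
```

>>> {"api": "apply_moves", "payload": {
  "targets": "0.9 0.03 -0.052 0 0; 0.9 0.03 -0.052 0 0; 0.9 0.03 -0.052 -0.01 0; 0.9 0.03 -0.052 -0.01 0; 0.9 0.03 -0.052 -0.02 0"
}}

```text
time_s: 1.35
position: [0.4678, -0.0478, 0.2312]
ee_rot: [[-0.999, -0.047, 0.001], [-0.047, 0.999, -0.0], [-0.001, -0.0, -1.0]]
wrist_force: [1.0, 1.4, 1.0]
finger_gap: 0.0768
grasp_force: 0.0
```

>>> {"api": "apply_moves", "payload": {
  "targets": "0.9 0.0145 -0.004 -0.02 0; 0.9 0 0 -0.06 0; 0.9 0 0 -0.06 0; 0.9 0 0 -0.047 0; 0.9 0 0 -0.02 0"
}}

```text
time_s: 1.98
position: [0.4793, -0.0495, 0.0215]
ee_rot: [[-0.999, -0.047, -0.004], [-0.047, 0.999, 0.0], [0.004, 0.001, -1.0]]
wrist_force: [0.3, 0.0, 0.1]
finger_gap: 0.0766
grasp_force: 0.0
```

>>> {"api": "apply_moves", "payload": {
  "targets": "0.9 0 0 -0.01 0; 0.4 0 0 0 0; 0.3 0 0 0 0; 0.3 0 0 0 0; 0.3 0 0 0 0"
}}

```text
time_s: 2.6
position: [0.4821, -0.0497, 0.0154]
ee_rot: [[-0.999, -0.047, 0.002], [-0.047, 0.999, -0.0], [-0.002, -0.0, -1.0]]
wrist_force: [-1.6, 1.1, 7.1]
finger_gap: 0.0449
grasp_force: 103.0
```

```bash
python3 - <<'E'
from h import *
s=status.state(); print(s['position'],s['wrist_force'],s['wrist_torque'],s['finger_gap'],s['grasp_force'])
p,d=viewer.camera('side'); cv2.imwrite('pics/g1.png',cv2.resize(p[130:290,130:350,::-1],None,fx=3,fy=3,interpolation=2))
E
```

```text
[ 0.48205377 -0.04966453  0.01543861] [-1.58212978  1.08395175  7.10300583] [0.23814161 0.49392631 0.01248402] 0.04493393744409167 103.04680466651917
```

View pics/g1.png

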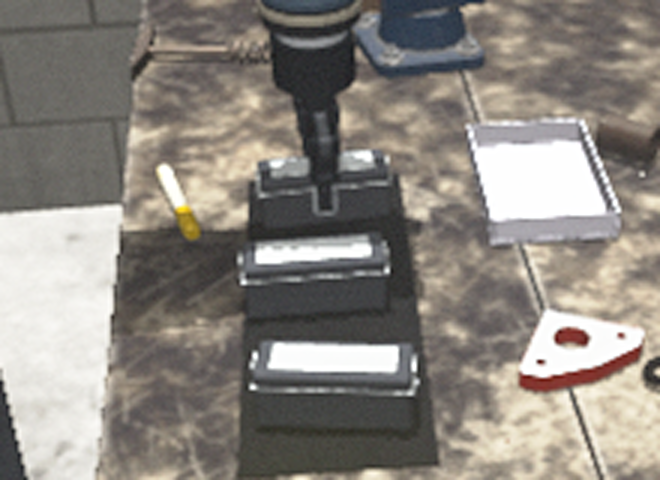

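The fingers grip the left case at its middle (crop pixel (325,190)). I'll lift it and shake.

>>> {"api": "apply_moves", "payload": {
  "targets": "0.3 0 0 0.03 0; 0.3 0 0 0.06 0; 0.3 0 0 0.06 0; 0.3 0 0 0 0; 0.3 0 0 0 0"
}}

```text
time_s: 3.28
position: [0.481, -0.0496, 0.1637]
ee_rot: [[-0.999, -0.047, -0.0], [-0.047, 0.999, 0.0], [0.0, 0.0, -1.0]]
wrist_force: [-0.5, 0.4, -5.4]
finger_gap: 0.0448
grasp_force: 104.3
```

```bash
cat > s.py <<'E'
from h import *
s=status.state()
for k in('time_s','position','wrist_force','wrist_torque','joint_velocities','finger_gap','grasp_force'): print(k,np.round(s[k],4))
E
python3 s.py
```

```text
time_s 3.275
position [ 0.481  -0.0496  0.1637]
wrist_force [-0.4983  0.4026 -5.3742]
wrist_torque [ 0.0254  0.0616 -0.0335]
joint_velocities [-0.0028  0.0219 -0.027  -0.0039  0.0001  0.0007]
finger_gap 0.0448
grasp_force 104.3384
```

>>> {"api": "apply_moves", "payload": {
  "targets": "0.3 0.06 0 0 0; 0.3 -0.06 0 0 0; 0.3 0 0 0 0; 0.3 0 0 0 0; 0.3 0 0 0 0"
}}

```text
time_s: 3.9
position: [0.4815, -0.0496, 0.1644]
ee_rot: [[-0.999, -0.047, 0.001], [-0.047, 0.999, -0.0], [-0.001, -0.0, -1.0]]
wrist_force: [-1.1, 0.3, -5.3]
finger_gap: 0.0451
grasp_force: 103.8
```

```bash
python3 s.py
```

```text
time_s 3.9
position [ 0.4815 -0.0496  0.1644]
wrist_force [-1.0522  0.2849 -5.2632]
wrist_torque [0.0169 0.0085 0.008 ]
joint_velocities [ 0.0002 -0.0013  0.0074  0.0039 -0.001   0.0023]
finger_gap 0.0451
grasp_force 103.7889
```

>>> {"api": "apply_moves", "payload": {
  "targets": "0.3 -0.06 0 0 0; 0.3 0.06 0 0 0; 0.3 0.06 0 0 0; 0.3 0 0 0 0; 0.3 0 0 0 0"
}}

```text
time_s: 4.53
position: [0.5412, -0.0496, 0.1641]
ee_rot: [[-0.999, -0.048, -0.0], [-0.048, 0.999, 0.0], [0.0, 0.0, -1.0]]
wrist_force: [-1.1, -0.6, -5.3]
finger_gap: 0.0447
grasp_force: 103.9
```

```bash
python3 s.py
```

```text
time_s 4.525
position [ 0.5412 -0.0496  0.1641]
wrist_force [-1.0539 -0.6423 -5.2543]
wrist_torque [ 0.029   0.0219 -0.03  ]
joint_velocities [-0.0019 -0.0256 -0.0225  0.0014  0.0004 -0.0012]
finger_gap 0.0447
grasp_force 103.8852
```

>>> {"api": "apply_moves", "payload": {
  "targets": "0.3 -0.06 0 0 0; 0.3 0.06 0 0 0; 0.3 -0.06 0 0 0; 0.3 -0.046 0 0 0; 0.3 -0.032 0 0 0"
}}

```text
time_s: 5.15
position: [0.4008, -0.0496, 0.1642]
ee_rot: [[-0.999, -0.047, -0.0], [-0.047, 0.999, 0.0], [0.0, 0.0, -1.0]]
wrist_force: [0.2, 0.0, -4.2]
finger_gap: 0.0447
grasp_force: 104.0
```

>>> {"api": "apply_moves", "payload": {
  "targets": "0.3 -0.018 0 0 0; 0.3 -0.006 0 0 0; 0.3 0 0 0 0; 0.3 0 0 0 0"
}}

```text
time_s: 5.65
position: [0.3799, -0.0497, 0.1644]
ee_rot: [[-0.999, -0.047, 0.001], [-0.047, 0.999, -0.0], [-0.001, -0.0, -1.0]]
wrist_force: [0.3, -0.1, -6.1]
finger_gap: 0.0453
grasp_force: 104.0
```

```bash
python3 s.py
```

```text
time_s 5.65
position [ 0.3799 -0.0497  0.1644]
wrist_force [ 0.3422 -0.0519 -6.1343]
wrist_torque [-0.0535  0.0335  0.0017]
joint_velocities [0.0021 0.0058 0.0015 0.0016 0.0009 0.0014]
finger_gap 0.0453
grasp_force 103.9898
```

>>> {"api": "apply_moves", "payload": {
  "targets": "0.3 0.06 0 0 0; 0.3 -0.06 0 0 0; 0.3 0.06 0 0 0; 0.3 0.046 0 0 0; 0.3 0.032 0 0 0"
}}

```text
time_s: 6.28
position: [0.5195, -0.0495, 0.1638]
ee_rot: [[-0.999, -0.048, 0.0], [-0.048, 0.999, -0.0], [-0.0, -0.0, -1.0]]
wrist_force: [-0.3, 0.5, -4.9]
finger_gap: 0.0449
grasp_force: 104.1
```

>>> {"api": "apply_moves", "payload": {
  "targets": "0.3 0.018 0 0 0; 0.3 0.006 0 0 0; 0.3 0 0 0 0; 0.3 0 0 0 0"
}}

```text
time_s: 6.78
position: [0.5408, -0.0497, 0.1643]
ee_rot: [[-0.999, -0.047, -0.0], [-0.047, 0.999, -0.0], [0.0, 0.0, -1.0]]
wrist_force: [-0.2, -0.5, -4.8]
finger_gap: 0.045
grasp_force: 104.1
```

```bash
python3 s.py
```

```text
time_s 6.775
position [ 0.5408 -0.0497  0.1643]
wrist_force [-0.2327 -0.534  -4.7784]
wrist_torque [-0.0169  0.0609  0.0073]
joint_velocities [-0.001  -0.0057 -0.0004 -0.0003 -0.0014 -0.0016]
finger_gap 0.045
grasp_force 104.0651
```

Torque about y stays the same within noise, so the left case is silent. I'll set it back.

>>> {"api": "apply_moves", "payload": {
  "targets": "0.3 -0.04 0 -0.02 0; 0.3 -0.02 0 -0.04 0; 0.3 0 0 -0.05 0; 0.3 0 0 -0.025 0; 0.3 0 0 -0.01 0"
}}

```text
time_s: 7.4
position: [0.4802, -0.0496, 0.0185]
ee_rot: [[-0.999, -0.047, -0.001], [-0.047, 0.999, 0.0], [0.001, 0.0, -1.0]]
wrist_force: [-0.3, 1.0, -5.1]
finger_gap: 0.0449
grasp_force: 103.8
```

>>> {"api": "apply_moves", "payload": {
  "targets": "0.3 0 0 -0.005 0; 0.3 0 0 0 0; 0.3 0 0 0 0; 0.9 0 0 0 0; 0.9 0 0 0 0"
}}

```text
time_s: 8.02
position: [0.4818, -0.0497, 0.0146]
ee_rot: [[-0.999, -0.047, 0.001], [-0.047, 0.999, -0.0], [-0.001, -0.0, -1.0]]
wrist_force: [0.7, 0.0, 0.4]
finger_gap: 0.0765
grasp_force: 0.0
```

>>> {"api": "apply_moves", "payload": {
  "targets": "0.9 0 0 0.04 0; 0.9 0 0 0.06 0; 0.9 0 -0.03 0.02 -3; 0.9 -0.008 -0.055 0 0; 0.9 -0.008 -0.05 -0.01 0"
}}

```text
time_s: 8.65
position: [0.4659, -0.1864, 0.1252]
ee_rot: [[-1.0, 0.004, 0.002], [0.004, 1.0, -0.001], [-0.002, -0.001, -1.0]]
wrist_force: [1.2, -0.5, -0.2]
finger_gap: 0.0766
grasp_force: 0.0
```

>>> {"api": "apply_moves", "payload": {
  "targets": "0.9 0 -0.008 -0.02 0; 0.9 0 0 -0.05 0; 0.9 0 0 -0.03 0; 0.9 0 0 -0.01 0; 0.4 0 0 0 0"
}}

```text
time_s: 9.28
position: [0.4655, -0.1927, 0.0146]
ee_rot: [[-1.0, 0.005, -0.0], [0.005, 1.0, 0.0], [0.0, 0.0, -1.0]]
wrist_force: [-0.3, -0.4, -0.1]
finger_gap: 0.0604
grasp_force: 0.0
```

>>> {"api": "apply_moves", "payload": {
  "targets": "0.3 0 0 0 0; 0.3 0 0 0 0; 0.3 0 0 0 0; 0.3 0 0 0 0"
}}

```text
time_s: 9.78
position: [0.4663, -0.1928, 0.0159]
ee_rot: [[-1.0, 0.005, 0.002], [0.005, 1.0, -0.0], [-0.002, -0.0, -1.0]]
wrist_force: [-0.9, 2.8, 8.5]
finger_gap: 0.0449
grasp_force: 103.4
```

```bash
python3 s.py; python3 - <<'E'
from m import *
p,d=viewer.camera('side'); cv2.imwrite('pics/g2.png',cv2.resize(p[130:290,130:350,::-1],None,fx=3,fy=3,interpolation=2))
E
```

```text
time_s 9.775
position [ 0.4663 -0.1928  0.0159]
wrist_force [-0.8554  2.8275  8.4631]
wrist_torque [ 0.743   0.3663 -0.0343]
joint_velocities [-0.0006 -0.0005 -0.0006 -0.0008  0.0003  0.0003]
finger_gap 0.0449
grasp_force 103.3962
```

View pics/g2.png

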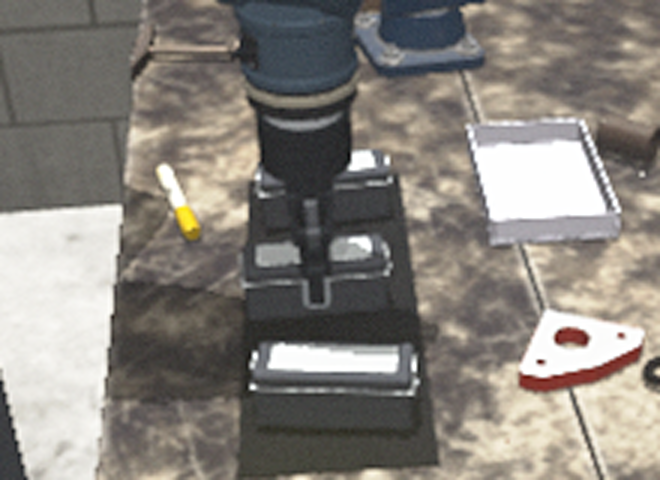

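The middle case is gripped at its centre (crop pixel (317,290)), and the left case stands where it was. I'll lift and shake the middle one.

>>> {"api": "apply_moves", "payload": {
  "targets": "0.3 0 0 0.03 0; 0.3 0 0 0.06 0; 0.3 0 0 0.06 0; 0.3 0 0 0 0; 0.3 0 0 0 0"
}}

```text
time_s: 10.45
position: [0.4651, -0.1926, 0.1639]
ee_rot: [[-1.0, 0.005, -0.0], [0.005, 1.0, -0.0], [0.0, -0.0, -1.0]]
wrist_force: [-0.4, 1.6, -6.0]
finger_gap: 0.045
grasp_force: 104.4
```

```bash
python3 s.py
```

```text
time_s 10.45
position [ 0.4651 -0.1926  0.1639]
wrist_force [-0.3687  1.6045 -6.0034]
wrist_torque [ 0.0402 -0.0056  0.0311]
joint_velocities [ 0.0003  0.0199 -0.0259 -0.0066  0.0011 -0.0007]
finger_gap 0.045
grasp_force 104.4268
```

>>> {"api": "apply_moves", "payload": {
  "targets": "0.3 -0.06 0 0 0; 0.3 0.06 0 0 0; 0.3 0.06 0 0 0; 0.3 0.046 0 0 0; 0.3 0.032 0 0 0"
}}

```text
time_s: 11.08
position: [0.6041, -0.1921, 0.1616]
ee_rot: [[-1.0, 0.004, -0.003], [0.004, 1.0, 0.001], [0.003, 0.001, -1.0]]
wrist_force: [-0.4, -0.8, -5.1]
finger_gap: 0.0447
grasp_force: 104.1
```

>>> {"api": "apply_moves", "payload": {
  "targets": "0.3 0.018 0 0 0; 0.3 0.006 0 0 0; 0.3 0 0 0 0; 0.3 0 0 0 0"
}}

```text
time_s: 11.58
position: [0.6265, -0.1927, 0.1641]
ee_rot: [[-1.0, 0.005, -0.001], [0.005, 1.0, 0.0], [0.001, 0.0, -1.0]]
wrist_force: [-0.2, 0.2, -5.9]
finger_gap: 0.045
grasp_force: 104.1
```

```bash
python3 s.py
```

```text
time_s 11.575
position [ 0.6265 -0.1927  0.1641]
wrist_force [-0.163   0.1556 -5.8527]
wrist_torque [ 0.0523  0.0259 -0.0116]
joint_velocities [ 0.0001 -0.0087  0.0044  0.0025 -0.0006  0.0008]
finger_gap 0.045
grasp_force 104.1302
```

>>> {"api": "apply_moves", "payload": {
  "targets": "0.3 -0.06 0 0 0; 0.3 0.06 0 0 0; 0.3 -0.06 0 0 0; 0.3 -0.046 0 0 0; 0.3 -0.032 0 0 0"
}}

```text
time_s: 12.2
position: [0.487, -0.1926, 0.1639]
ee_rot: [[-1.0, 0.005, -0.001], [0.005, 1.0, 0.0], [0.001, 0.0, -1.0]]
wrist_force: [-0.2, -0.8, -4.8]
finger_gap: 0.0448
grasp_force: 104.3
```

>>> {"api": "apply_moves", "payload": {
  "targets": "0.3 -0.018 0 0 0; 0.3 -0.006 0 0 0; 0.3 0 0 0 0; 0.3 0 0 0 0"
}}

```text
time_s: 12.7
position: [0.4659, -0.1927, 0.1643]
ee_rot: [[-1.0, 0.005, 0.0], [0.005, 1.0, -0.0], [-0.0, -0.0, -1.0]]
wrist_force: [0.8, 0.1, -4.4]
finger_gap: 0.045
grasp_force: 104.3
```

```bash
python3 s.py
```

```text
time_s 12.7
position [ 0.4659 -0.1927  0.1643]
wrist_force [ 0.8212  0.1066 -4.4041]
wrist_torque [-0.0142 -0.0034  0.0095]
joint_velocities [ 0.0029  0.0069  0.0008  0.001  -0.0006 -0.0025]
finger_gap 0.045
grasp_force 104.3313
```

Middle case is silent too. I'll set it down and take the right one.

>>> {"api": "apply_moves", "payload": {
  "targets": "0.3 0 0 -0.02 0; 0.3 0 0 -0.04 0; 0.3 0 0 -0.05 0; 0.3 0 0 -0.025 0; 0.3 0 0 -0.01 0"
}}

```text
time_s: 13.32
position: [0.465, -0.1923, 0.0179]
ee_rot: [[-1.0, 0.005, -0.002], [0.005, 1.0, 0.001], [0.002, 0.001, -1.0]]
wrist_force: [0.6, 0.0, -5.4]
finger_gap: 0.045
grasp_force: 104.1
```

>>> {"api": "apply_moves", "payload": {
  "targets": "0.3 0 0 -0.005 0; 0.3 0 0 0 0; 0.3 0 0 0 0; 0.9 0 0 0 0; 0.9 0 0 0 0"
}}

```text
time_s: 13.95
position: [0.4663, -0.193, 0.0151]
ee_rot: [[-1.0, 0.005, 0.002], [0.005, 1.0, -0.001], [-0.002, -0.001, -1.0]]
wrist_force: [-0.1, 0.6, 0.1]
finger_gap: 0.0764
grasp_force: 0.0
```

>>> {"api": "apply_moves", "payload": {
  "targets": "0.9 0 0 0.04 0; 0.9 0 0 0.06 0; 0.9 0 -0.03 0.02 -5; 0.9 0.003 -0.055 0 -5.2; 0.9 0.003 -0.055 -0.01 0"
}}

```text
time_s: 14.58
position: [0.4724, -0.3347, 0.1258]
ee_rot: [[-0.983, 0.183, 0.003], [0.183, 0.983, -0.002], [-0.003, -0.001, -1.0]]
wrist_force: [-0.0, -0.0, 0.0]
finger_gap: 0.077
grasp_force: 0.0
```

>>> {"api": "apply_moves", "payload": {
  "targets": "0.9 0 -0.007 -0.02 0; 0.9 0 0 -0.05 0; 0.9 0 0 -0.03 0; 0.9 0 0 -0.01 0; 0.4 0 0 0 0"
}}

```text
time_s: 15.2
position: [0.4716, -0.3398, 0.0147]
ee_rot: [[-0.983, 0.182, 0.0], [0.182, 0.983, -0.0], [-0.0, -0.0, -1.0]]
wrist_force: [0.6, 0.4, 0.2]
finger_gap: 0.0604
grasp_force: 0.0
```

>>> {"api": "apply_moves", "payload": {
  "targets": "0.3 0 0 0 0; 0.3 0 0 0 0; 0.3 0 0 0 0; 0.3 0 0 0 0"
}}

```text
time_s: 15.7
position: [0.4724, -0.3402, 0.0161]
ee_rot: [[-0.983, 0.182, 0.002], [0.182, 0.983, -0.001], [-0.003, -0.001, -1.0]]
wrist_force: [-1.1, 0.8, 7.6]
finger_gap: 0.0447
grasp_force: 103.5
```

```bash
python3 s.py; python3 - <<'E'
from m import *
p,d=viewer.camera('side'); cv2.imwrite('pics/g3.png',cv2.resize(p[130:290,130:350,::-1],None,fx=3,fy=3,interpolation=2))
E
```

```text
time_s 15.7
position [ 0.4724 -0.3402  0.0161]
wrist_force [-1.06    0.8078  7.6334]
wrist_torque [0.5439 0.1347 0.0351]
joint_velocities [ 0.0012 -0.0004 -0.0001  0.0002 -0.0002  0.0005]
finger_gap 0.0447
grasp_force 103.4732
```

View pics/g3.png

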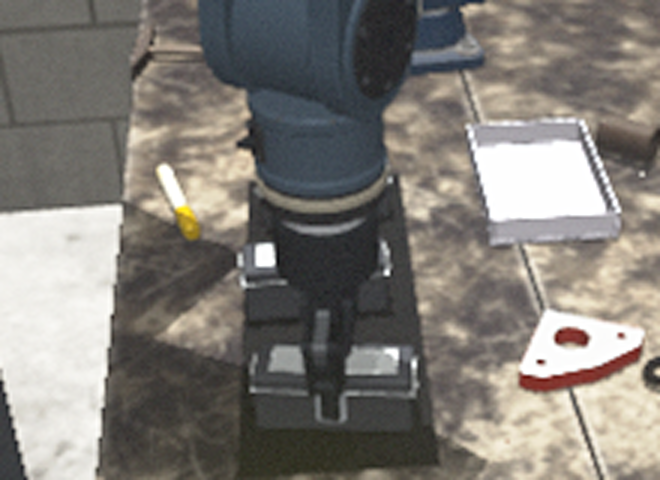

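The right case is gripped at its centre (crop pixel (333,400)), and the middle case is back in its place. I'll lift and shake this one along its own axis.

>>> {"api": "apply_moves", "payload": {
  "targets": "0.3 0 0 0.03 0; 0.3 0 0 0.06 0; 0.3 0 0 0.06 0; 0.3 0 0 0 0; 0.3 0 0 0 0"
}}

```text
time_s: 16.38
position: [0.4711, -0.3395, 0.1638]
ee_rot: [[-0.983, 0.182, -0.0], [0.182, 0.983, 0.0], [0.0, 0.0, -1.0]]
wrist_force: [-0.7, 0.2, -4.9]
finger_gap: 0.0448
grasp_force: 104.0
```

```bash
python3 s.py
```

```text
time_s 16.375
position [ 0.4711 -0.3395  0.1638]
wrist_force [-0.661   0.2291 -4.8897]
wrist_torque [ 0.0117  0.0634 -0.005 ]
joint_velocities [ 0.0003  0.0194 -0.0295 -0.0042  0.0006  0.0015]
finger_gap 0.0448
grasp_force 104.0254
```

>>> {"api": "apply_moves", "payload": {
  "targets": "0.3 -0.06 0.011 0 0; 0.3 -0.06 0.011 0 0; 0.3 0.06 -0.011 0 0; 0.3 0.046 -0.008 0 0; 0.3 0.032 -0.006 0 0"
}}

```text
time_s: 17.0
position: [0.4901, -0.3421, 0.1622]
ee_rot: [[-0.983, 0.182, -0.002], [0.182, 0.983, 0.002], [0.002, 0.001, -1.0]]
wrist_force: [0.1, 0.1, -4.6]
finger_gap: 0.0449
grasp_force: 104.1
```

>>> {"api": "apply_moves", "payload": {
  "targets": "0.3 0.018 -0.003 0 0; 0.3 0.006 -0.001 0 0; 0.3 0 0 0 0; 0.3 0 0 0 0"
}}

```text
time_s: 17.5
position: [0.5125, -0.3465, 0.1641]
ee_rot: [[-0.983, 0.182, -0.001], [0.182, 0.983, 0.0], [0.001, 0.0, -1.0]]
wrist_force: [-0.1, 1.0, -4.7]
finger_gap: 0.0454
grasp_force: 104.2
```

```bash
python3 s.py
```

```text
time_s 17.5
position [ 0.5125 -0.3465  0.1641]
wrist_force [-0.145   0.9792 -4.6599]
wrist_torque [-0.0342 -0.0159 -0.0009]
joint_velocities [-0.0013 -0.0051  0.0062  0.0025  0.0008 -0.0006]
finger_gap 0.0454
grasp_force 104.1575
```

>>> {"api": "apply_moves", "payload": {
  "targets": "0.3 -0.06 0.011 0 0; 0.3 0.06 -0.011 0 0; 0.3 -0.06 0.011 0 0; 0.3 -0.046 0.008 0 0; 0.3 -0.032 0.006 0 0"
}}

```text
time_s: 18.12
position: [0.373, -0.3211, 0.164]
ee_rot: [[-0.983, 0.183, -0.001], [0.183, 0.983, 0.0], [0.001, 0.0, -1.0]]
wrist_force: [0.6, -0.9, -2.9]
finger_gap: 0.0447
grasp_force: 104.4
```

>>> {"api": "apply_moves", "payload": {
  "targets": "0.3 -0.018 0.003 0 0; 0.3 -0.006 0.001 0 0; 0.3 0 0 0 0; 0.3 0 0 0 0"
}}

```text
time_s: 18.62
position: [0.3519, -0.3178, 0.1643]
ee_rot: [[-0.983, 0.182, 0.0], [0.182, 0.983, -0.0], [-0.0, -0.0, -1.0]]
wrist_force: [0.5, -0.6, -4.5]
finger_gap: 0.0451
grasp_force: 104.4
```

```bash
python3 s.py
```

```text
time_s 18.625
position [ 0.3519 -0.3178  0.1643]
wrist_force [ 0.5443 -0.6281 -4.5236]
wrist_torque [-0.0032  0.0442 -0.0009]
joint_velocities [ 0.0033  0.0054  0.0021 -0.0001 -0.0012  0.0008]
finger_gap 0.0451
grasp_force 104.3717
```

Small change of the right sign, but the slide looks damped and incomplete, so the shake must be stronger. I'll speed up gently, reverse hard, then stop gently, and average the torque readings.

>>> {"api": "apply_moves", "payload": {
  "targets": "0.3 0.012 -0.002 0 0; 0.3 0.024 -0.004 0 0; 0.3 0.036 -0.006 0 0; 0.3 0.048 -0.009 0 0; 0.3 0.061 -0.011 0 0"
}}

```text
time_s: 19.25
position: [0.5347, -0.3498, 0.1642]
ee_rot: [[-0.983, 0.182, 0.0], [0.182, 0.983, -0.0], [-0.0, -0.0, -1.0]]
wrist_force: [1.1, -1.6, -4.4]
finger_gap: 0.045
grasp_force: 104.4
```

>>> {"api": "apply_moves", "payload": {
  "targets": "0.3 -0.061 0.011 0 0; 0.3 -0.061 0.011 0 0; 0.3 -0.048 0.009 0 0; 0.3 -0.036 0.006 0 0; 0.3 -0.024 0.004 0 0"
}}

```text
time_s: 19.88
position: [0.3019, -0.3085, 0.1643]
ee_rot: [[-0.983, 0.182, 0.0], [0.182, 0.983, -0.0], [-0.0, -0.0, -1.0]]
wrist_force: [-0.5, -1.0, -4.5]
finger_gap: 0.0452
grasp_force: 107.0
```

>>> {"api": "apply_moves", "payload": {
  "targets": "0.3 -0.012 0.002 0 0; 0.3 0 0 0 0; 0.3 0 0 0 0"
}}

```text
time_s: 20.25
position: [0.2914, -0.307, 0.1643]
ee_rot: [[-0.983, 0.182, 0.0], [0.182, 0.983, -0.0], [-0.0, 0.0, -1.0]]
wrist_force: [0.1, 1.5, -4.5]
finger_gap: 0.0451
grasp_force: 107.0
```

```bash
cat > t.py <<'E'
from h import *
q=[]
for k in range(10):
    viewer.camera('top'); s=status.state(); q.append(s['wrist_torque'])
q=np.array(q); print(s['time_s'],s['position'].round(4) if hasattr(s['position'],'round') else s['position'],'torque',q.mean(0).round(4),'sd',q.std(0).round(4))
E
python3 t.py
```

```text
20.75 [ 0.2904 -0.3067  0.1643] torque [-0.0138  0.0308 -0.0174] sd [0.0308 0.0186 0.0284]
```

>>> {"api": "apply_moves", "payload": {
  "targets": "0.3 0.012 -0.002 0 0; 0.3 0.024 -0.004 0 0; 0.3 0.036 -0.006 0 0; 0.3 0.048 -0.009 0 0; 0.3 0.048 -0.009 0 0"
}}

```text
time_s: 21.38
position: [0.4607, -0.3368, 0.1641]
ee_rot: [[-0.983, 0.182, 0.0], [0.182, 0.983, -0.0], [-0.0, -0.0, -1.0]]
wrist_force: [-0.1, -1.2, -4.1]
finger_gap: 0.0453
grasp_force: 107.0
```

>>> {"api": "apply_moves", "payload": {
  "targets": "0.3 0.036 -0.006 0 0; 0.3 0.024 -0.004 0 0; 0.3 0.012 -0.002 0 0; 0.3 -0.012 0.002 0 0; 0.3 -0.024 0.004 0 0"
}}

```text
time_s: 22.0
position: [0.4953, -0.3424, 0.1634]
ee_rot: [[-0.983, 0.181, -0.0], [0.181, 0.983, 0.0], [0.0, 0.0, -1.0]]
wrist_force: [-0.4, -0.3, -5.1]
finger_gap: 0.0447
grasp_force: 107.0
```

>>> {"api": "apply_moves", "payload": {
  "targets": "0.3 -0.036 0.006 0 0; 0.3 -0.048 0.009 0 0; 0.3 -0.061 0.011 0 0; 0.3 0.061 -0.011 0 0; 0.3 0.061 -0.011 0 0"
}}

```text
time_s: 22.62
position: [0.472, -0.3386, 0.165]
ee_rot: [[-0.983, 0.184, 0.001], [0.184, 0.983, -0.001], [-0.001, -0.0, -1.0]]
wrist_force: [2.0, -1.4, -3.1]
finger_gap: 0.0449
grasp_force: 107.1
```

>>> {"api": "apply_moves", "payload": {
  "targets": "0.3 0.048 -0.009 0 0; 0.3 0.036 -0.006 0 0; 0.3 0.024 -0.004 0 0; 0.3 0.012 -0.002 0 0; 0.3 0 0 0 0"
}}

```text
time_s: 23.25
position: [0.5924, -0.3593, 0.1633]
ee_rot: [[-0.983, 0.181, -0.0], [0.181, 0.983, 0.0], [0.0, 0.0, -1.0]]
wrist_force: [-0.3, -0.6, -4.4]
finger_gap: 0.0447
grasp_force: 107.1
```

```bash
python3 t.py
```

```text
23.75 [ 0.5912 -0.3597  0.1645] torque [-0.0094 -0.0109  0.0059] sd [0.0276 0.032  0.0165]
```

>>> {"api": "apply_moves", "payload": {
  "targets": "0.3 -0.05 0.009 0 0; 0.3 -0.06 0.011 0 0"
}}

```text
time_s: 24.0
position: [0.4804, -0.3394, 0.1637]
ee_rot: [[-0.983, 0.181, 0.0], [0.181, 0.983, -0.0], [-0.0, -0.0, -1.0]]
wrist_force: [-0.5, -1.6, -3.1]
finger_gap: 0.0451
grasp_force: 107.2
```

```bash
python3 s.py
```

```text
time_s 24.0
position [ 0.4804 -0.3394  0.1637]
wrist_force [-0.4725 -1.6191 -3.078 ]
wrist_torque [-0.0328  0.0949 -0.0088]
joint_velocities [-0.3323 -0.9969 -1.5251 -0.5419 -0.004  -0.3209]
finger_gap 0.0451
grasp_force 107.247
```

>>> {"api": "apply_moves", "payload": {
  "targets": "0.3 -0.06 0.011 0 0"
}}

```text
time_s: 24.12
position: [0.4195, -0.3281, 0.1642]
ee_rot: [[-0.983, 0.182, 0.0], [0.182, 0.983, -0.0], [-0.0, -0.0, -1.0]]
wrist_force: [0.0, -0.9, -4.7]
finger_gap: 0.0451
grasp_force: 107.2
```

```bash
python3 s.py; python3 - <<'E'
from h import *
for k in range(4):
    viewer.camera('top'); s=status.state(); print(s['time_s'],s['position'],np.round(s['joint_velocities'],3))
E
```

```text
time_s 24.125
position [ 0.4195 -0.3281  0.1642]
wrist_force [ 0.0445 -0.8751 -4.7495]
wrist_torque [-0.0872  0.0726  0.0495]
joint_velocities [-0.3934 -0.9066 -1.275  -0.3847 -0.0015 -0.3849]
finger_gap 0.0451
grasp_force 107.2479
24.175 [ 0.4111364  -0.32481854  0.16257662] [0.039 0.097 0.162 0.078 0.008 0.066]
24.225 [ 0.41494516 -0.32623599  0.16357458] [0.034 0.077 0.167 0.001 0.013 0.035]
24.275 [ 0.41828991 -0.32771591  0.16452107] [ 0.024  0.053  0.11  -0.005  0.005  0.012]
24.325 [ 0.42041636 -0.3285834   0.16494996] [ 0.016  0.04   0.066 -0.001  0.002  0.004]
```

Row boundaries carry velocity (0.5 m/s) and reversals are sharp, so the block ratchets one way if only one reversal per cycle is hard. I'll move to a roomier spot, align with x, and ratchet toward -x.

>>> {"api": "apply_moves", "payload": {
  "targets": "0.3 0.008 0.04 0 2.5; 0.3 0.012 0.05 0 3; 0.3 0.012 0.05 0 3; 0.3 0.008 0.04 0 2; 0.3 0 0.01 0 0"
}}

```text
time_s: 24.95
position: [0.4631, -0.1366, 0.1647]
ee_rot: [[-1.0, -0.004, 0.001], [-0.004, 1.0, 0.0], [-0.001, 0.0, -1.0]]
wrist_force: [0.1, -0.6, -5.2]
finger_gap: 0.0448
grasp_force: 107.1
```

>>> {"api": "apply_moves", "payload": {
  "targets": "0.3 -0.007 0 0 0; 0.3 -0.021 0 0 0; 0.3 -0.034 0 0 0; 0.3 -0.047 0 0 0; 0.3 -0.06 0 0 0"
}}

```text
time_s: 25.58
position: [0.2913, -0.1395, 0.1644]
ee_rot: [[-1.0, 0.0, 0.0], [0.0, 1.0, -0.001], [-0.0, -0.001, -1.0]]
wrist_force: [-1.5, -2.2, -3.9]
finger_gap: 0.0452
grasp_force: 107.1
```

>>> {"api": "apply_moves", "payload": {
  "targets": "0.3 0.06 0 0 0; 0.3 0.047 0 0 0; 0.3 0.034 0 0 0; 0.3 0.021 0 0 0; 0.3 0.007 0 0 0"
}}

```text
time_s: 26.2
position: [0.4621, -0.1396, 0.1641]
ee_rot: [[-1.0, 0.001, -0.0], [0.001, 1.0, -0.0], [0.0, -0.0, -1.0]]
wrist_force: [-1.2, 0.3, -4.8]
finger_gap: 0.045
grasp_force: 107.3
```

>>> {"api": "apply_moves", "payload": {
  "targets": "0.3 -0.007 0 0 0; 0.3 -0.021 0 0 0; 0.3 -0.034 0 0 0; 0.3 -0.047 0 0 0; 0.3 -0.06 0 0 0"
}}

```text
time_s: 26.82
position: [0.2901, -0.1385, 0.1641]
ee_rot: [[-1.0, -0.0, 0.0], [-0.0, 1.0, -0.0], [-0.0, -0.0, -1.0]]
wrist_force: [-0.3, -1.6, -2.8]
finger_gap: 0.045
grasp_force: 107.3
```

>>> {"api": "apply_moves", "payload": {
  "targets": "0.3 0.06 0 0 0; 0.3 0.047 0 0 0; 0.3 0.034 0 0 0; 0.3 0.021 0 0 0; 0.3 0.007 0 0 0"
}}

```text
time_s: 27.45
position: [0.461, -0.1389, 0.1643]
ee_rot: [[-1.0, -0.0, -0.0], [-0.0, 1.0, -0.0], [0.0, -0.0, -1.0]]
wrist_force: [0.4, -0.5, -5.1]
finger_gap: 0.0448
grasp_force: 107.3
```

>>> {"api": "apply_moves", "payload": {
  "targets": "0.3 -0.007 0 0 0; 0.3 -0.021 0 0 0; 0.3 -0.034 0 0 0; 0.3 -0.047 0 0 0; 0.3 -0.06 0 0 0"
}}

```text
time_s: 28.08
position: [0.2897, -0.1383, 0.164]
ee_rot: [[-1.0, -0.0, 0.0], [-0.0, 1.0, -0.0], [-0.0, -0.0, -1.0]]
wrist_force: [-1.0, -0.9, -3.1]
finger_gap: 0.0448
grasp_force: 107.3
```

>>> {"api": "apply_moves", "payload": {
  "targets": "0.3 0.06 0 0 0; 0.3 0.047 0 0 0; 0.3 0.034 0 0 0; 0.3 0.021 0 0 0; 0.3 0.007 0 0 0"
}}

```text
time_s: 28.7
position: [0.4607, -0.1387, 0.1643]
ee_rot: [[-1.0, -0.0, -0.0], [-0.0, 1.0, 0.0], [0.0, 0.0, -1.0]]
wrist_force: [-0.2, 0.3, -5.5]
finger_gap: 0.0448
grasp_force: 107.3
```

```bash
python3 t.py
```

```text
29.2 [ 0.4611 -0.1387  0.1644] torque [ 0.0206 -0.0088 -0.0015] sd [0.0308 0.0514 0.025 ]
```

>>> {"api": "apply_moves", "payload": {
  "targets": "0.3 0.007 0 0 0; 0.3 0.021 0 0 0; 0.3 0.034 0 0 0; 0.3 0.047 0 0 0; 0.3 0.06 0 0 0"
}}

```text
time_s: 29.82
position: [0.632, -0.1386, 0.1645]
ee_rot: [[-1.0, -0.0, 0.001], [-0.0, 1.0, -0.0], [-0.001, -0.0, -1.0]]
wrist_force: [0.9, -0.9, -3.2]
finger_gap: 0.0451
grasp_force: 107.3
```

>>> {"api": "apply_moves", "payload": {
  "targets": "0.3 -0.06 0 0 0; 0.3 -0.047 0 0 0; 0.3 -0.034 0 0 0; 0.3 -0.021 0 0 0; 0.3 -0.007 0 0 0"
}}

```text
time_s: 30.45
position: [0.4609, -0.1387, 0.1645]
ee_rot: [[-1.0, -0.0, 0.0], [-0.0, 1.0, -0.0], [-0.0, -0.0, -1.0]]
wrist_force: [0.7, -0.0, -4.2]
finger_gap: 0.0449
grasp_force: 107.5
```

>>> {"api": "apply_moves", "payload": {
  "targets": "0.3 0.007 0 0 0; 0.3 0.021 0 0 0; 0.3 0.034 0 0 0; 0.3 0.047 0 0 0; 0.3 0.06 0 0 0"
}}

```text
time_s: 31.08
position: [0.6329, -0.1385, 0.1641]
ee_rot: [[-1.0, -0.0, 0.001], [-0.0, 1.0, -0.0], [-0.001, -0.0, -1.0]]
wrist_force: [1.3, -0.8, -4.2]
finger_gap: 0.0453
grasp_force: 107.5
```

>>> {"api": "apply_moves", "payload": {
  "targets": "0.3 -0.06 0 0 0; 0.3 -0.047 0 0 0; 0.3 -0.034 0 0 0; 0.3 -0.021 0 0 0; 0.3 -0.007 0 0 0"
}}

```text
time_s: 31.7
position: [0.4618, -0.1387, 0.1644]
ee_rot: [[-1.0, -0.0, 0.0], [-0.0, 1.0, -0.0], [-0.0, -0.0, -1.0]]
wrist_force: [0.1, -0.2, -4.0]
finger_gap: 0.0449
grasp_force: 107.5
```

```bash
python3 t.py
```

```text
32.2 [ 0.4616 -0.1386  0.1642] torque [-0.033  -0.0086 -0.0042] sd [0.0268 0.0263 0.0269]
```

Ratcheting both ways changes nothing, so the right case is silent. The first simple shakes of the other two were too symmetric to be conclusive. I'll put this one back and retest the middle with the ratchet.

>>> {"api": "apply_moves", "payload": {
  "targets": "0.3 0.003 -0.055 0 -3; 0.3 0.003 -0.055 0 -3; 0.3 0.003 -0.055 0 -3; 0.3 0.002 -0.0365 -0.02 -1.5; 0.3 0 0 -0.05 0"
}}

```text
time_s: 32.83
position: [0.4737, -0.3438, 0.0949]
ee_rot: [[-0.983, 0.185, 0.004], [0.185, 0.983, -0.003], [-0.004, -0.002, -1.0]]
wrist_force: [-0.4, 0.9, -5.4]
finger_gap: 0.045
grasp_force: 108.1
```

>>> {"api": "apply_moves", "payload": {
  "targets": "0.3 0 0 -0.045 0; 0.3 0 0 -0.022 0; 0.3 0 0 -0.01 0; 0.3 0 0 -0.003 0; 0.3 0 0 0 0"
}}

```text
time_s: 33.45
position: [0.4724, -0.3402, 0.0161]
ee_rot: [[-0.983, 0.182, 0.001], [0.182, 0.983, -0.0], [-0.001, -0.0, -1.0]]
wrist_force: [-11.6, 6.5, 17.1]
finger_gap: 0.0446
grasp_force: 109.7
```

>>> {"api": "apply_moves", "payload": {
  "targets": "0.9 0 0 0 0; 0.9 0 0 0 0; 0.9 0 0 0.04 0; 0.9 0 0 0.06 0; 0.9 -0.002 0.04 0.02 5"
}}

```text
time_s: 34.08
position: [0.4721, -0.3023, 0.1381]
ee_rot: [[-0.995, 0.096, 0.005], [0.096, 0.995, -0.003], [-0.005, -0.003, -1.0]]
wrist_force: [1.6, 1.3, -0.7]
finger_gap: 0.0773
grasp_force: 0.0
```

>>> {"api": "apply_moves", "payload": {
  "targets": "0.9 -0.002 0.055 0 5.2; 0.9 -0.002 0.052 -0.02 0; 0.9 0 0 -0.05 0; 0.9 0 0 -0.04 0; 0.9 0 0 -0.01 0"
}}

```text
time_s: 34.7
position: [0.4653, -0.1926, 0.0128]
ee_rot: [[-1.0, 0.005, -0.002], [0.005, 1.0, 0.001], [0.002, 0.001, -1.0]]
wrist_force: [-0.4, -1.1, -0.4]
finger_gap: 0.0766
grasp_force: 0.0
```

```bash
python3 s.py; python3 - <<'E'
from m import *
p,d=viewer.camera('side'); rects('side',d,(.3,.62,-.45,.15),(.042,.075)); cv2.imwrite('pics/g4.png',cv2.resize(p[130:290,130:350,::-1],None,fx=3,fy=3,interpolation=2))
E
```

```text
time_s 34.7
position [ 0.4653 -0.1926  0.0128]
wrist_force [-0.3772 -1.098  -0.3668]
wrist_torque [-0.0094 -0.0092 -0.0234]
joint_velocities [-0.0057  0.0635 -0.0446 -0.1485 -0.0003  0.0002]
finger_gap 0.0766
grasp_force 0.0
side px [252. 186.] n 161 c [527.4 -58.9] sz [60.7 42.4] ang 55.9 z 0.0524
side px [234. 217.] n 561 c [ 468.1 -218.6] sz [ 94.4 124.6] ang 89.2 z 0.0532
side px [242. 253.] n 878 c [ 474.3 -344. ] sz [ 50.1 124.7] ang 79.3 z 0.0538
```

View pics/g4.png

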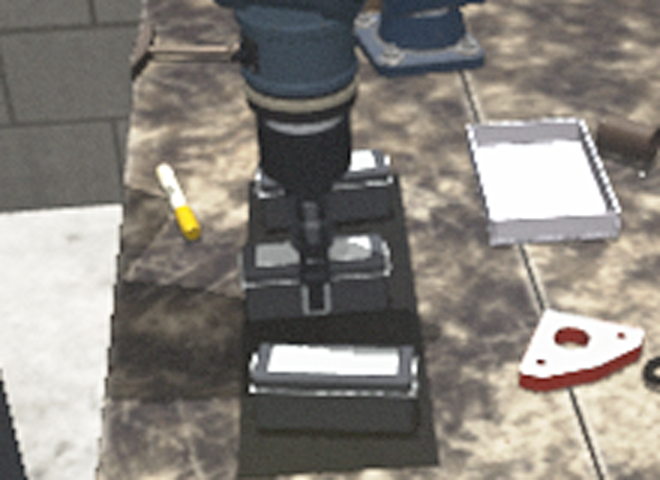

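The right case stands where it was (crop (335,385)), and the fingers are round the middle case (315,280). I'll grip, lift, and ratchet toward -x.

>>> {"api": "apply_moves", "payload": {
  "targets": "0.3 0 0 0 0; 0.3 0 0 0 0; 0.3 0 0 0 0; 0.3 0 0 0.03 0; 0.3 0 0 0.06 0"
}}

```text
time_s: 35.38
position: [0.465, -0.1927, 0.1047]
ee_rot: [[-1.0, 0.005, -0.003], [0.005, 1.0, 0.001], [0.003, 0.001, -1.0]]
wrist_force: [1.6, -1.7, -4.6]
finger_gap: 0.0451
grasp_force: 103.5
```

>>> {"api": "apply_moves", "payload": {
  "targets": "0.3 -0.007 0 0.06 0; 0.3 -0.021 0 0 0; 0.3 -0.034 0 0 0; 0.3 -0.047 0 0 0; 0.3 -0.06 0 0 0"
}}

```text
time_s: 36.0
position: [0.2964, -0.1932, 0.1651]
ee_rot: [[-1.0, 0.004, 0.001], [0.004, 1.0, -0.001], [-0.001, -0.001, -1.0]]
wrist_force: [-1.3, -0.9, -3.5]
finger_gap: 0.0447
grasp_force: 104.2
```

>>> {"api": "apply_moves", "payload": {
  "targets": "0.3 0.06 0 0 0; 0.3 0.047 0 0 0; 0.3 0.034 0 0 0; 0.3 0.021 0 0 0; 0.3 0.007 0 0 0"
}}

```text
time_s: 36.62
position: [0.4672, -0.1932, 0.1648]
ee_rot: [[-1.0, 0.004, 0.001], [0.004, 1.0, -0.0], [-0.001, -0.0, -1.0]]
wrist_force: [-0.4, 1.4, -4.7]
finger_gap: 0.0449
grasp_force: 103.9
```

>>> {"api": "apply_moves", "payload": {
  "targets": "0.3 -0.007 0 0 0; 0.3 -0.021 0 0 0; 0.3 -0.034 0 0 0; 0.3 -0.047 0 0 0; 0.3 -0.06 0 0 0"
}}

```text
time_s: 37.25
position: [0.2951, -0.1928, 0.1643]
ee_rot: [[-1.0, 0.005, 0.0], [0.005, 1.0, -0.001], [-0.0, -0.001, -1.0]]
wrist_force: [0.4, -0.9, -4.3]
finger_gap: 0.0452
grasp_force: 103.9
```

>>> {"api": "apply_moves", "payload": {
  "targets": "0.3 0.06 0 0 0; 0.3 0.047 0 0 0; 0.3 0.034 0 0 0; 0.3 0.021 0 0 0; 0.3 0.007 0 0 0"
}}

```text
time_s: 37.88
position: [0.466, -0.1932, 0.1645]
ee_rot: [[-1.0, 0.005, -0.0], [0.005, 1.0, -0.0], [0.0, -0.0, -1.0]]
wrist_force: [0.1, -0.6, -4.6]
finger_gap: 0.0448
grasp_force: 103.9
```

>>> {"api": "apply_moves", "payload": {
  "targets": "0.3 -0.007 0 0 0; 0.3 -0.021 0 0 0; 0.3 -0.034 0 0 0; 0.3 -0.047 0 0 0; 0.3 -0.06 0 0 0"
}}

```text
time_s: 38.5
position: [0.2947, -0.1927, 0.1641]
ee_rot: [[-1.0, 0.005, 0.0], [0.005, 1.0, -0.0], [-0.0, -0.0, -1.0]]
wrist_force: [-1.0, -1.3, -4.8]
finger_gap: 0.0449
grasp_force: 103.9
```

>>> {"api": "apply_moves", "payload": {
  "targets": "0.3 0.06 0 0 0; 0.3 0.047 0 0 0; 0.3 0.034 0 0 0; 0.3 0.021 0 0 0; 0.3 0.007 0 0 0"
}}

```text
time_s: 39.12
position: [0.4658, -0.1931, 0.1644]
ee_rot: [[-1.0, 0.005, -0.0], [0.005, 1.0, 0.0], [0.0, 0.0, -1.0]]
wrist_force: [-0.2, 0.4, -5.1]
finger_gap: 0.0448
grasp_force: 103.9
```

```bash
python3 t.py
```

```text
39.625 [ 0.466  -0.1932  0.1644] torque [-0.0083  0.0119  0.018 ] sd [0.0326 0.0386 0.0393]
```

Middle is silent, which leaves the left case. I'll put this one back and go there.

>>> {"api": "apply_moves", "payload": {
  "targets": "0.3 0 0 -0.025 0; 0.3 0 0 -0.05 0; 0.3 0 0 -0.045 0; 0.3 0 0 -0.02 0; 0.3 0 0 -0.008 0"
}}

```text
time_s: 40.25
position: [0.4654, -0.1928, 0.0159]
ee_rot: [[-1.0, 0.005, -0.002], [0.005, 1.0, 0.001], [0.002, 0.001, -1.0]]
wrist_force: [-61.6, 24.3, 149.0]
finger_gap: 0.0449
grasp_force: 121.3
```

>>> {"api": "apply_moves", "payload": {
  "targets": "0.3 0 0 -0.002 0; 0.3 0 0 0 0; 0.9 0 0 0 0; 0.9 0 0 0 0; 0.9 0 0 0.04 0"
}}

```text
time_s: 40.88
position: [0.465, -0.1926, 0.0532]
ee_rot: [[-1.0, 0.005, -0.003], [0.005, 1.0, 0.001], [0.003, 0.001, -1.0]]
wrist_force: [0.6, -0.9, 0.8]
finger_gap: 0.0768
grasp_force: 0.0
```

>>> {"api": "apply_moves", "payload": {
  "targets": "0.9 0 0 0.06 0; 0.9 0.006 0.04 0.02 3; 0.9 0.005 0.055 0 0; 0.9 0.005 0.048 -0.02 0; 0.9 0 0 -0.05 0"
}}

```text
time_s: 41.5
position: [0.485, -0.0476, 0.0657]
ee_rot: [[-0.999, -0.051, 0.006], [-0.051, 0.999, -0.0], [-0.006, -0.0, -1.0]]
wrist_force: [0.3, -1.3, -0.4]
finger_gap: 0.0767
grasp_force: 0.0
```

>>> {"api": "apply_moves", "payload": {
  "targets": "0.9 0 0 -0.04 0; 0.9 0 0 -0.01 0; 0.3 0 0 0 0; 0.3 0 0 0 0; 0.3 0 0 0 0"
}}

```text
time_s: 42.12
position: [0.4836, -0.0504, 0.0162]
ee_rot: [[-0.999, -0.047, 0.003], [-0.047, 0.999, -0.0], [-0.003, -0.0, -1.0]]
wrist_force: [-2.0, -0.6, 5.3]
finger_gap: 0.0452
grasp_force: 103.1
```

```bash
python3 s.py; python3 - <<'E'
from m import *
p,d=viewer.camera('side'); rects('side',d,(.3,.62,-.45,.15),(.042,.075))
E
```

```text
time_s 42.125
position [ 0.4836 -0.0504  0.0162]
wrist_force [-1.974  -0.5832  5.3403]
wrist_torque [0.1623 0.3597 0.0337]
joint_velocities [-0.0002 -0.0013  0.0007 -0.0009  0.0002  0.0001]
finger_gap 0.0452
grasp_force 103.1369
side px [237. 188.] n 456 c [487.6 -69.5] sz [124.4  80.9] ang 1.0 z 0.0531
side px [234. 216.] n 645 c [ 467.3 -195.4] sz [ 50.  123.2] ang 89.5 z 0.0536
side px [242. 253.] n 878 c [ 474.1 -343.5] sz [ 50.4 124.9] ang 79.8 z 0.0538
```

The landing of the middle case spiked the wrist force to about 163 N in all (149 vertical), over the 120 N limit, because I lowered it too fast. I can't undo that, so I'll go on carefully with the left case.

>>> {"api": "apply_moves", "payload": {
  "targets": "0.3 0 0 0.02 0; 0.3 0 0 0.05 0; 0.3 0 0 0.05 0; 0.3 0 0 0.03 0; 0.3 -0.01 0 0 0"
}}

```text
time_s: 42.8
position: [0.4739, -0.0504, 0.167]
ee_rot: [[-0.999, -0.047, 0.005], [-0.047, 0.999, -0.001], [-0.005, -0.001, -1.0]]
wrist_force: [-0.9, 0.8, -5.9]
finger_gap: 0.0453
grasp_force: 104.3
```

>>> {"api": "apply_moves", "payload": {
  "targets": "0.3 -0.007 0 0 0; 0.3 -0.021 0 0 0; 0.3 -0.034 0 0 0; 0.3 -0.047 0 0 0; 0.3 -0.06 0 0 0"
}}

```text
time_s: 43.42
position: [0.3009, -0.0499, 0.1628]
ee_rot: [[-0.999, -0.048, -0.002], [-0.048, 0.999, 0.0], [0.002, 0.0, -1.0]]
wrist_force: [-0.8, -0.2, -3.7]
finger_gap: 0.045
grasp_force: 104.1
```

>>> {"api": "apply_moves", "payload": {
  "targets": "0.3 0.06 0 0 0; 0.3 0.047 0 0 0; 0.3 0.034 0 0 0; 0.3 0.021 0 0 0; 0.3 0.007 0 0 0"
}}

```text
time_s: 44.05
position: [0.4719, -0.0501, 0.1628]
ee_rot: [[-0.999, -0.047, -0.003], [-0.047, 0.999, 0.0], [0.003, 0.0, -1.0]]
wrist_force: [0.3, 0.7, -5.7]
finger_gap: 0.0445
grasp_force: 103.9
```

>>> {"api": "apply_moves", "payload": {
  "targets": "0.3 -0.007 0 0 0; 0.3 -0.021 0 0 0; 0.3 -0.034 0 0 0; 0.3 -0.047 0 0 0; 0.3 -0.06 0 0 0"
}}

```text
time_s: 44.68
position: [0.3006, -0.05, 0.1636]
ee_rot: [[-0.999, -0.048, -0.001], [-0.048, 0.999, -0.0], [0.001, 0.0, -1.0]]
wrist_force: [-0.9, -0.8, -3.9]
finger_gap: 0.0446
grasp_force: 103.9
```

>>> {"api": "apply_moves", "payload": {
  "targets": "0.3 0.06 0 0 0; 0.3 0.047 0 0 0; 0.3 0.034 0 0 0; 0.3 0.021 0 0 0; 0.3 0.007 0 0 0"
}}

```text
time_s: 45.3
position: [0.4717, -0.0501, 0.1639]
ee_rot: [[-0.999, -0.047, -0.001], [-0.047, 0.999, 0.0], [0.001, 0.0, -1.0]]
wrist_force: [-0.2, -0.2, -6.4]
finger_gap: 0.045
grasp_force: 103.9
```

```bash
python3 t.py
```

```text
45.8 [ 0.4721 -0.0502  0.1644] torque [ 0.0136  0.0293 -0.0066] sd [0.0334 0.0338 0.0284]
```

```bash
cat > sim.py <<'E'
import numpy as np
def run(rows,x0,tau,e,mu=1.70,wn=60,z=.6,dt=2.5e-4):
    n=int(.125/dt); cmd=np.concatenate([np.linspace(0,r,n+1)[1:]+s for r,s in zip(rows,np.concatenate([[0],np.cumsum(rows)[:-1]]))])
    p=v=0; b,w=x0,0.; mn=mx=b; out=[]
    for i,c in enumerate(cmd):
        vd=(cmd[i]-cmd[i-1])/dt if i else 0
        a=wn**2*(c-p)+2*z*wn*(vd-v); v+=a*dt; p+=v*dt
        f=-a-w/tau
        if abs(w)<mu*dt and abs(f)<mu: w=0
        else: 
            f-=mu*np.sign(w if abs(w)>1e-9 else f); w+=f*dt
        b+=w*dt
        if abs(b)>.04: b=np.sign(b)*.04; w=-e*w
        out.append(b)
    return out
B=[-.007,-.021,-.034,-.047,-.06]; A=[.06,.047,.034,.021,.007]
N=B+A
D=[-.06,.06,.06,.046,.032,.018,.006,0,0]           # M first test
pats={'N1':N,'N2':N*2,'N3':N*3,'Mtest':D,'alt':[.06,-.06]*4+[0,0],'alt2':[.06,.06,-.06,-.06]*3+[0,0],
 'stopN':[-.06,-.06,0,0]*2,'Nslow':[-.06,.06,.054,.048,.042,.036,.03,.024,.018,.012,.006,0]}
for k,r in pats.items():
    for tau,e in((.0436,0),(.1,0),(.1,.5),(.3,.4)):
        o=run(r,0,tau,e); print(k,tau,e,'end %.3f min %.3f max %.3f'%(o[-1],min(o),max(o)))
E
python3 sim.py
```

```text
N1 0.0436 0 end -0.020 min -0.027 max 0.008
N1 0.1 0 end -0.030 min -0.040 max 0.010
N1 0.1 0.5 end -0.022 min -0.040 max 0.010
N1 0.3 0.4 end 0.016 min -0.040 max 0.016
N2 0.0436 0 end -0.030 min -0.040 max 0.008
N2 0.1 0 end -0.022 min -0.040 max 0.010
N2 0.1 0.5 end 0.010 min -0.040 max 0.010
N2 0.3 0.4 end -0.012 min -0.040 max 0.031
N3 0.0436 0 end -0.028 min -0.040 max 0.008
N3 0.1 0 end -0.022 min -0.040 max 0.010
N3 0.1 0.5 end -0.031 min -0.040 max 0.023
N3 0.3 0.4 end 0.038 min -0.040 max 0.038
Mtest 0.0436 0 end -0.011 min -0.019 max 0.016
Mtest 0.1 0 end -0.027 min -0.038 max 0.026
Mtest 0.1 0.5 end -0.027 min -0.038 max 0.026
Mtest 0.3 0.4 end -0.023 min -0.040 max 0.038
alt 0.0436 0 end 0.004 min -0.016 max 0.019
alt 0.1 0 end 0.018 min -0.026 max 0.037
alt 0.1 0.5 end 0.018 min -0.026 max 0.037
alt 0.3 0.4 end -0.023 min -0.040 max 0.040
alt2 0.0436 0 end 0.003 min -0.016 max 0.019
alt2 0.1 0 end 0.013 min -0.026 max 0.039
alt2 0.1 0.5 end 0.013 min -0.026 max 0.039
alt2 0.3 0.4 end -0.015 min -0.040 max 0.040
stopN 0.0436 0 end 0.000 min 0.000 max 0.016
stopN 0.1 0 end 0.000 min 0.000 max 0.026
stopN 0.1 0.5 end 0.000 min 0.000 max 0.026
stopN 0.3 0.4 end -0.003 min -0.003 max 0.040
Nslow 0.0436 0 end -0.016 min -0.019 max 0.016
Nslow 0.1 0 end -0.033 min -0.036 max 0.026
Nslow 0.1 0.5 end -0.033 min -0.036 max 0.026
Nslow 0.3 0.4 end -0.033 min -0.040 max 0.038
```

The model shows a lively block can bounce off the ends, so my stops may have spoiled the reading. I'll use one hard reversal and then a very gradual stop.

>>> {"api": "apply_moves", "payload": {
  "targets": "0.3 -0.02 0 0 0; 0.3 -0.04 0 0 0; 0.3 -0.06 0 0 0; 0.3 0.06 0 0 0; 0.3 0.054 0 0 0"
}}

```text
time_s: 46.42
position: [0.4668, -0.0501, 0.1656]
ee_rot: [[-0.999, -0.047, 0.003], [-0.047, 0.999, -0.0], [-0.003, -0.001, -1.0]]
wrist_force: [1.9, -0.6, -3.4]
finger_gap: 0.0453
grasp_force: 103.8
```

>>> {"api": "apply_moves", "payload": {
  "targets": "0.3 0.048 0 0 0; 0.3 0.042 0 0 0; 0.3 0.035 0 0 0; 0.3 0.029 0 0 0; 0.3 0.023 0 0 0"
}}

```text
time_s: 47.05
position: [0.6443, -0.0501, 0.1639]
ee_rot: [[-0.999, -0.047, -0.0], [-0.047, 0.999, 0.0], [0.0, 0.0, -1.0]]
wrist_force: [0.1, 0.6, -5.1]
finger_gap: 0.0449
grasp_force: 103.8
```

>>> {"api": "apply_moves", "payload": {
  "targets": "0.3 0.017 0 0 0; 0.3 0.011 0 0 0; 0.3 0.005 0 0 0; 0.3 0 0 0 0"
}}

```text
time_s: 47.55
position: [0.6762, -0.0501, 0.164]
ee_rot: [[-0.999, -0.047, -0.0], [-0.047, 0.999, 0.0], [0.0, 0.0, -1.0]]
wrist_force: [-0.3, 0.3, -4.8]
finger_gap: 0.045
grasp_force: 103.8
```

```bash
python3 t.py
```

```text
48.05 [ 0.6763 -0.0501  0.1644] torque [ 0.0183  0.0064 -0.0232] sd [0.0228 0.0381 0.0327]
```

>>> {"api": "apply_moves", "payload": {
  "targets": "0.3 -0.03 0 0 0; 0.3 -0.05 0 0 0; 0.3 -0.04 0 0 0; 0.3 0.02 0 0 0; 0.3 0.04 0 0 0"
}}

```text
time_s: 48.68
position: [0.616, -0.0502, 0.1655]
ee_rot: [[-0.999, -0.047, 0.001], [-0.047, 0.999, -0.0], [-0.001, -0.0, -1.0]]
wrist_force: [2.3, -0.3, -4.1]
finger_gap: 0.0451
grasp_force: 103.7
```

>>> {"api": "apply_moves", "payload": {
  "targets": "0.3 0.06 0 0 0; 0.3 -0.06 0 0 0; 0.3 -0.054 0 0 0; 0.3 -0.048 0 0 0; 0.3 -0.042 0 0 0"
}}

```text
time_s: 49.3
position: [0.4704, -0.0502, 0.1647]
ee_rot: [[-0.999, -0.047, 0.0], [-0.047, 0.999, -0.0], [-0.0, -0.0, -1.0]]
wrist_force: [-0.5, 0.4, -4.8]
finger_gap: 0.045
grasp_force: 103.7
```

>>> {"api": "apply_moves", "payload": {
  "targets": "0.3 -0.035 0 0 0; 0.3 -0.029 0 0 0; 0.3 -0.023 0 0 0; 0.3 -0.017 0 0 0; 0.3 -0.011 0 0 0"
}}

```text
time_s: 49.92
position: [0.3566, -0.0503, 0.1649]
ee_rot: [[-0.999, -0.047, 0.001], [-0.047, 0.999, -0.0], [-0.001, -0.0, -1.0]]
wrist_force: [0.8, 0.3, -4.2]
finger_gap: 0.0447
grasp_force: 103.7
```

>>> {"api": "apply_moves", "payload": {
  "targets": "0.3 -0.005 0 0 0; 0.3 0 0 0 0"
}}

```text
time_s: 50.18
position: [0.3523, -0.0503, 0.1648]
ee_rot: [[-0.999, -0.047, 0.0], [-0.047, 0.999, -0.0], [-0.0, -0.0, -1.0]]
wrist_force: [0.5, 0.7, -5.4]
finger_gap: 0.0449
grasp_force: 103.7
```

```bash
python3 t.py
```

```text
50.675 [ 0.3521 -0.0502  0.1647] torque [ 0.0076  0.0127 -0.005 ] sd [0.027  0.0249 0.0289]
```

Left doesn't move either under a decisive test. Before spending the last time, I'll weigh the recorded readings of the other cases against the model.

```bash
cat >> sim.py <<'E'
print('----')
R0=[0,0]
N=B+A; P=[-q for q in N]
g=[.012,.024,.036,.048,.061,-.061,-.061,-.048,-.036,-.024,-.012,0,0]
g2=[.012,.024,.036,.048,.048,.036,.024,.012,-.012,-.024,-.036,-.048,-.061,.061,.061,.048,.036,.024,.012,0]
t1=[-.06,-.06,.06,.046,.032,.018,.006,0,0]; t2=[-.06,.06,-.06,-.046,-.032,-.018,-.006,0,0]; w=[0]*4
seqR=[(t1,-.016,.03),(t2,.044,.03),(g,.031,.012),(w+g2,-.011,.012),(w+[-.05,-.06,-.06,0,0]+[.008,.012,.012,.008,0]+N*3,-.009,.015),(w+P*2,-.009,.012)]
seqM=[(D,.026,.03),(t2,-.003,.03),([0]*8+N*3,.012,.012)]
ns=[-.02,-.04,-.06,.06,.054,.048,.042,.035,.029,.023,.017,.011,.005,0]
ps=[-.03,-.05,-.04]+[-q for q in ns]
seqL=[([.06,-.06,0,0,0],.0085,.03),([-.06,.06,.06,0,0],.022,.03),(t2,.0335,.03),([.06,-.06,.06,.046,.032,.018,.006,0,0],.061,.03),([-.04,-.02]+[0]*12+[-.01]+N*2,.029,.012),(w+ns,.006,.012),(w+ps,.013,.012)]
for tau in(.03,.0436,.07,.1,.3):
  for e in(0,.4):
    s=f'tau {tau} e {e}: '
    for nm,sq in(('R',seqR),('M',seqM),('L',seqL)):
        b=0; c=c0=0; pr=[]
        for r,m,sd in sq:
            b=run(r,b,tau,e,dt=5e-4)[-1]; pr.append(round(b*1.96,3)); c+=((b*1.96-m)/sd)**2; c0+=(m/sd)**2
        s+=f'{nm} dchi {c-c0:.0f} {pr}  '
    print(s)
E
python3 sim.py | sed -n '/----/,$p'
```

```text
----
tau 0.03 e 0: R dchi 4 [np.float64(-0.015), np.float64(-0.004), np.float64(0.022), np.float64(-0.001), np.float64(-0.059), np.float64(-0.008)]  M dchi 35 [np.float64(-0.014), np.float64(-0.003), np.float64(-0.059)]  L dchi 84 [np.float64(0.004), np.float64(0.001), np.float64(0.012), np.float64(0.001), np.float64(-0.046), np.float64(-0.069), np.float64(-0.032)]  
tau 0.03 e 0.4: R dchi 1 [np.float64(-0.015), np.float64(-0.004), np.float64(0.022), np.float64(-0.001), np.float64(-0.049), np.float64(0.002)]  M dchi 26 [np.float64(-0.014), np.float64(-0.003), np.float64(-0.05)]  L dchi 81 [np.float64(0.004), np.float64(0.001), np.float64(0.012), np.float64(0.001), np.float64(-0.046), np.float64(-0.066), np.float64(-0.032)]  
tau 0.0436 e 0: R dchi 7 [np.float64(-0.022), np.float64(-0.007), np.float64(0.031), np.float64(-0.003), np.float64(-0.055), np.float64(0.019)]  M dchi 32 [np.float64(-0.021), np.float64(-0.006), np.float64(-0.055)]  L dchi 89 [np.float64(0.007), np.float64(0.001), np.float64(0.016), np.float64(0.001), np.float64(-0.062), np.float64(-0.064), np.float64(-0.015)]  
[... 1835 characters left out ...]
16 [np.float64(-0.054), np.float64(0.054), np.float64(0.033), np.float64(-0.053), np.float64(-0.032), np.float64(0.029)]  M dchi 24 [np.float64(-0.053), np.float64(0.054), np.float64(-0.035)]  L dchi 83 [np.float64(0.057), np.float64(0.006), np.float64(0.054), np.float64(-0.054), np.float64(-0.034), np.float64(-0.056), np.float64(0.072)]  
tau 0.3 e 0.4: R dchi 128 [np.float64(-0.027), np.float64(0.013), np.float64(-0.044), np.float64(0.078), np.float64(0.078), np.float64(0.026)]  M dchi 34 [np.float64(-0.045), np.float64(-0.002), np.float64(0.078)]  L dchi 48 [np.float64(0.057), np.float64(0.061), np.float64(-0.051), np.float64(0.078), np.float64(0.078), np.float64(-0.05), np.float64(0.05)]
```

The right case fits a loose block best. I'll return the left one with a soft landing, then go back to the right one.

>>> {"api": "apply_moves", "payload": {
  "targets": "0.3 0.04 0 -0.02 0; 0.3 0.05 0 -0.03 0; 0.3 0.03 0 -0.04 0; 0.3 0.0115 0 -0.037 0; 0.3 0 0 -0.012 0"
}}

```text
time_s: 51.3
position: [0.4827, -0.0501, 0.0236]
ee_rot: [[-0.999, -0.048, -0.003], [-0.048, 0.999, 0.0], [0.003, 0.0, -1.0]]
wrist_force: [-0.4, -0.1, -5.4]
finger_gap: 0.0448
grasp_force: 103.5
```

>>> {"api": "apply_moves", "payload": {
  "targets": "0.3 0 0 -0.006 0; 0.3 0 0 -0.003 0; 0.3 0 0 -0.002 0; 0.9 0 0 0 0; 0.9 0 0 0 0"
}}

```text
time_s: 51.92
position: [0.4843, -0.0503, 0.0155]
ee_rot: [[-0.999, -0.047, 0.002], [-0.047, 0.999, -0.0], [-0.002, -0.0, -1.0]]
wrist_force: [0.1, -0.0, -0.4]
finger_gap: 0.0765
grasp_force: 0.0
```

>>> {"api": "apply_moves", "payload": {
  "targets": "0.9 0 0 0.04 0; 0.9 0 0 0.06 0; 0.9 -0.002 -0.05 0.02 -4; 0.9 -0.003 -0.06 0 -5; 0.9 -0.003 -0.06 0 -4.2"
}}

```text
time_s: 52.55
position: [0.4758, -0.2221, 0.1357]
ee_rot: [[-0.983, 0.184, 0.002], [0.184, 0.983, -0.001], [-0.002, -0.0, -1.0]]
wrist_force: [1.7, -0.1, -1.1]
finger_gap: 0.0767
grasp_force: 0.0
```

>>> {"api": "apply_moves", "payload": {
  "targets": "0.9 -0.002 -0.06 0 0; 0.9 -0.001 -0.06 0 0; 0.9 0 0 -0.045 0; 0.9 0 0 -0.045 0; 0.9 0 0 -0.02 0"
}}

```text
time_s: 53.18
position: [0.4715, -0.3397, 0.0226]
ee_rot: [[-0.983, 0.182, -0.002], [0.182, 0.983, 0.001], [0.002, 0.001, -1.0]]
wrist_force: [-0.5, 0.7, 0.2]
finger_gap: 0.0767
grasp_force: 0.0
```

>>> {"api": "apply_moves", "payload": {
  "targets": "0.9 0 0 -0.008 0; 0.3 0 0 0 0; 0.3 0 0 0 0; 0.3 0 0 0 0"
}}

```text
time_s: 53.68
position: [0.4734, -0.3407, 0.0182]
ee_rot: [[-0.983, 0.182, 0.002], [0.182, 0.983, -0.001], [-0.002, -0.001, -1.0]]
wrist_force: [-2.1, 2.1, 7.6]
finger_gap: 0.045
grasp_force: 103.3
```

>>> {"api": "apply_moves", "payload": {
  "targets": "0.3 0 0 0.03 0; 0.3 0 0 0.06 0; 0.3 0 0.03 0.05 3; 0.3 -0.003 0.06 0.01 4; 0.3 -0.003 0.06 0 3.5"
}}

```text
time_s: 54.3
position: [0.467, -0.1891, 0.1684]
ee_rot: [[-1.0, -0.001, 0.003], [-0.001, 1.0, -0.001], [-0.003, -0.001, -1.0]]
wrist_force: [1.1, 0.6, -4.7]
finger_gap: 0.045
grasp_force: 104.2
```

>>> {"api": "apply_moves", "payload": {
  "targets": "0.3 -0.003 0.06 0 0; 0.3 -0.003 0.06 0 0; 0.3 0 0.02 0 0; 0.3 -0.007 0 0 0; 0.3 -0.021 0 0 0"
}}

```text
time_s: 54.92
position: [0.4326, -0.0506, 0.167]
ee_rot: [[-1.0, -0.001, 0.001], [-0.001, 1.0, -0.0], [-0.001, -0.0, -1.0]]
wrist_force: [-0.4, 0.0, -5.2]
finger_gap: 0.0447
grasp_force: 104.3
```

>>> {"api": "apply_moves", "payload": {
  "targets": "0.3 -0.035 0 0 0; 0.3 -0.048 0 0 0; 0.3 -0.062 0 0 0; 0.3 0.062 0 0 0; 0.3 0.048 0 0 0"
}}

```text
time_s: 55.55
position: [0.3986, -0.0511, 0.1686]
ee_rot: [[-1.0, 0.001, 0.005], [0.001, 1.0, -0.001], [-0.005, -0.001, -1.0]]
wrist_force: [1.1, -0.6, -3.3]
finger_gap: 0.0451
grasp_force: 105.4
```

>>> {"api": "apply_moves", "payload": {
  "targets": "0.3 0.035 0 0 0; 0.3 0.021 0 0 0; 0.3 0.007 0 0 0; 0.3 -0.007 0 0 0; 0.3 -0.021 0 0 0"
}}

```text
time_s: 56.18
position: [0.4315, -0.0505, 0.1667]
ee_rot: [[-1.0, 0.0, -0.0], [0.0, 1.0, -0.0], [0.0, -0.0, -1.0]]
wrist_force: [-0.1, -0.6, -4.8]
finger_gap: 0.0447
grasp_force: 105.4
```

>>> {"api": "apply_moves", "payload": {
  "targets": "0.3 -0.035 0 0 0; 0.3 -0.048 0 0 0; 0.3 -0.062 0 0 0; 0.3 0.062 0 0 0; 0.3 0.055 0 0 0"
}}

```text
time_s: 56.8
position: [0.4043, -0.0504, 0.1686]
ee_rot: [[-1.0, 0.001, 0.005], [0.001, 1.0, -0.001], [-0.005, -0.001, -1.0]]
wrist_force: [1.4, -0.7, -2.8]
finger_gap: 0.0441
grasp_force: 105.9
```

>>> {"api": "apply_moves", "payload": {
  "targets": "0.3 0.047 0 0 0; 0.3 0.039 0 0 0; 0.3 0.031 0 0 0; 0.3 0.023 0 0 0; 0.3 0.015 0 0 0"
}}

```text
time_s: 57.42
position: [0.5592, -0.0506, 0.1669]
ee_rot: [[-1.0, -0.0, -0.0], [-0.0, 1.0, -0.0], [0.0, -0.0, -1.0]]
wrist_force: [-1.1, 0.4, -5.2]
finger_gap: 0.0448
grasp_force: 105.9
```

>>> {"api": "apply_moves", "payload": {
  "targets": "0.3 0.007 0 0 0; 0.3 0 0 0 0"
}}

```text
time_s: 57.68
position: [0.566, -0.0504, 0.1668]
ee_rot: [[-1.0, -0.0, -0.0], [-0.0, 1.0, -0.0], [0.0, -0.0, -1.0]]
wrist_force: [0.4, 0.3, -5.2]
finger_gap: 0.0451
grasp_force: 105.9
```

```bash
python3 t.py
```

```text
58.175 [ 0.5665 -0.0502  0.1667] torque [-0.0165 -0.0321 -0.0033] sd [0.0325 0.0268 0.0367]
```

Torque about y now reads -0.032, and the pad force creeps up at each hard reversal only with this case. It is the loose one. I'll knock it to +x, back to -x, and carry it to the tray.

>>> {"api": "apply_moves", "payload": {
  "targets": "0.3 -0.03 0 0 0; 0.3 -0.05 0 0 0; 0.3 -0.03 0 0 0"
}}

```text
time_s: 58.55
position: [0.4546, -0.0502, 0.1666]
ee_rot: [[-1.0, -0.0, -0.0], [-0.0, 1.0, -0.0], [0.0, -0.0, -1.0]]
wrist_force: [0.6, -0.7, -4.1]
finger_gap: 0.0451
grasp_force: 106.0
```

>>> {"api": "apply_moves", "payload": {
  "targets": "0.3 0.007 0 0 0; 0.3 0.021 0 0 0; 0.3 0.035 0 0 0; 0.3 0.048 0 0 0; 0.3 0.062 0 0 0"
}}

```text
time_s: 59.18
position: [0.6316, -0.0502, 0.1669]
ee_rot: [[-1.0, -0.0, 0.001], [-0.0, 1.0, -0.0], [-0.001, -0.0, -1.0]]
wrist_force: [2.1, 0.3, -3.0]
finger_gap: 0.0451
grasp_force: 105.9
```

>>> {"api": "apply_moves", "payload": {
  "targets": "0.3 -0.062 0 0 0; 0.3 -0.048 0 0 0; 0.3 -0.035 0 0 0; 0.3 -0.021 0 0 0; 0.3 -0.007 0 0 0"
}}

```text
time_s: 59.8
position: [0.4565, -0.0502, 0.1669]
ee_rot: [[-1.0, -0.0, 0.0], [-0.0, 1.0, -0.0], [-0.0, -0.0, -1.0]]
wrist_force: [0.1, -0.1, -4.1]
finger_gap: 0.0446
grasp_force: 106.0
```

>>> {"api": "apply_moves", "payload": {
  "targets": "0.3 0.007 0 0 0; 0.3 0.021 0 0 0; 0.3 0.035 0 0 0; 0.3 0.048 0 0 0; 0.3 0.062 0 0 0"
}}

```text
time_s: 60.42
position: [0.6323, -0.0502, 0.1665]
ee_rot: [[-1.0, -0.0, 0.001], [-0.0, 1.0, -0.0], [-0.001, -0.0, -1.0]]
wrist_force: [1.3, 0.4, -3.7]
finger_gap: 0.0445
grasp_force: 106.0
```

>>> {"api": "apply_moves", "payload": {
  "targets": "0.3 -0.062 0 0 0; 0.3 -0.048 0 0 0; 0.3 -0.035 0 0 0; 0.3 -0.021 0 0 0; 0.3 -0.007 0 0 0"
}}

```text
time_s: 61.05
position: [0.4571, -0.0502, 0.1668]
ee_rot: [[-1.0, -0.0, 0.0], [-0.0, 1.0, -0.0], [-0.0, -0.0, -1.0]]
wrist_force: [1.2, 0.1, -5.0]
finger_gap: 0.0447
grasp_force: 106.4
```

>>> {"api": "apply_moves", "payload": {
  "targets": "0.3 0.007 0 0 0; 0.3 0.021 0 0 0; 0.3 0.035 0 0 0; 0.3 0.048 0 0 0; 0.3 0.062 0 0 0"
}}

```text
time_s: 61.68
position: [0.6325, -0.0502, 0.1664]
ee_rot: [[-1.0, -0.0, 0.001], [-0.0, 1.0, -0.0], [-0.001, -0.0, -1.0]]
wrist_force: [2.4, -0.3, -2.8]
finger_gap: 0.0451
grasp_force: 106.3
```

>>> {"api": "apply_moves", "payload": {
  "targets": "0.3 -0.062 0 0 0; 0.3 -0.048 0 0 0; 0.3 -0.035 0 0 0; 0.3 -0.021 0 0 0; 0.3 -0.007 0 0 0"
}}

```text
time_s: 62.3
position: [0.4573, -0.0503, 0.1668]
ee_rot: [[-1.0, -0.0, 0.001], [-0.0, 1.0, -0.0], [-0.001, -0.0, -1.0]]
wrist_force: [0.6, -0.1, -3.7]
finger_gap: 0.0447
grasp_force: 106.5
```

```bash
sed -i 's/range(10)/range(5)/' t.py; python3 t.py
```

```text
62.55 [ 0.4577 -0.0503  0.1666] torque [ 0.0038 -0.0484  0.0276] sd [0.0369 0.0107 0.0369]
```

>>> {"api": "apply_moves", "payload": {
  "targets": "0.3 -0.007 0 0 0; 0.3 -0.021 0 0 0; 0.3 -0.035 0 0 0; 0.3 -0.048 0 0 0; 0.3 -0.062 0 0 0"
}}

```text
time_s: 63.18
position: [0.2825, -0.0502, 0.1665]
ee_rot: [[-1.0, -0.001, 0.0], [-0.001, 1.0, -0.0], [-0.0, -0.0, -1.0]]
wrist_force: [-0.7, -0.4, -2.1]
finger_gap: 0.0448
grasp_force: 106.5
```

>>> {"api": "apply_moves", "payload": {
  "targets": "0.3 0.062 0 0 0; 0.3 0.048 0 0 0; 0.3 0.035 0 0 0; 0.3 0.021 0 0 0; 0.3 0.007 0 0 0"
}}

```text
time_s: 63.8
position: [0.4572, -0.0502, 0.1664]
ee_rot: [[-1.0, -0.001, -0.0], [-0.001, 1.0, 0.0], [0.0, 0.0, -1.0]]
wrist_force: [-0.8, -1.1, -3.8]
finger_gap: 0.0447
grasp_force: 106.6
```

>>> {"api": "apply_moves", "payload": {
  "targets": "0.3 -0.007 0 0 0; 0.3 -0.021 0 0 0; 0.3 -0.035 0 0 0; 0.3 -0.048 0 0 0; 0.3 -0.062 0 0 0"
}}

```text
time_s: 64.42
position: [0.2812, -0.0501, 0.1663]
ee_rot: [[-1.0, -0.001, 0.0], [-0.001, 1.0, -0.0], [-0.0, -0.0, -1.0]]
wrist_force: [-0.4, -1.8, -2.3]
finger_gap: 0.0448
grasp_force: 106.6
```

>>> {"api": "apply_moves", "payload": {
  "targets": "0.3 0.062 0 0 0; 0.3 0.048 0 0 0; 0.3 0.035 0 0 0; 0.3 0.021 0 0 0; 0.3 0.007 0 0 0"
}}

```text
time_s: 65.05
position: [0.4562, -0.0502, 0.1666]
ee_rot: [[-1.0, -0.0, -0.0], [-0.0, 1.0, -0.0], [0.0, -0.0, -1.0]]
wrist_force: [-0.5, -0.7, -4.7]
finger_gap: 0.0452
grasp_force: 106.7
```

>>> {"api": "apply_moves", "payload": {
  "targets": "0.3 -0.007 0 0 0; 0.3 -0.021 0 0 0; 0.3 -0.035 0 0 0; 0.3 -0.048 0 0 0; 0.3 -0.062 0 0 0"
}}

```text
time_s: 65.68
position: [0.2809, -0.05, 0.1663]
ee_rot: [[-1.0, -0.001, -0.0], [-0.001, 1.0, -0.0], [0.0, -0.0, -1.0]]
wrist_force: [-1.1, -0.6, -2.5]
finger_gap: 0.0449
grasp_force: 106.7
```

>>> {"api": "apply_moves", "payload": {
  "targets": "0.3 0.062 0 0 0; 0.3 0.055 0 0 0; 0.3 0.05 0.002 0 0; 0.3 0.045 0.002 0 0; 0.3 0.045 0.002 0 0"
}}

```text
time_s: 66.3
position: [0.5405, -0.0442, 0.167]
ee_rot: [[-1.0, -0.0, -0.0], [-0.0, 1.0, -0.0], [0.0, -0.0, -1.0]]
wrist_force: [0.2, -0.6, -3.9]
finger_gap: 0.045
grasp_force: 106.7
```

>>> {"api": "apply_moves", "payload": {
  "targets": "0.3 0.043 0.002 0 0; 0.3 0.037 0.002 0 0; 0.3 0.03 0.002 0 0; 0.3 0.023 0 0 0; 0.3 0.014 0 0 0"
}}

```text
time_s: 66.92
position: [0.687, -0.0384, 0.1669]
ee_rot: [[-1.0, -0.0, -0.001], [-0.0, 1.0, 0.0], [0.001, 0.0, -1.0]]
wrist_force: [0.2, -0.4, -5.3]
finger_gap: 0.045
grasp_force: 106.7
```

>>> {"api": "apply_moves", "payload": {
  "targets": "0.3 0.004 0 0 0; 0.3 0 0 0 0; 0.3 0 0 0 0"
}}

```text
time_s: 67.3
position: [0.6909, -0.0383, 0.1671]
ee_rot: [[-1.0, -0.0, -0.0], [-0.0, 1.0, -0.0], [0.0, -0.0, -1.0]]
wrist_force: [-0.1, 0.5, -5.4]
finger_gap: 0.0446
grasp_force: 106.7
```

```bash
python3 t.py; python3 - <<'E'
from m import *
p,d=viewer.camera('side'); cv2.imwrite('pics/end.png',p[:,:,::-1]); rects('side',d,(.3,.62,-.45,.15),(.042,.075)); print(status.state()['time_s'])
E
```

```text
67.55 [ 0.6914 -0.0382  0.1669] torque [-0.0079 -0.0352  0.0069] sd [0.0282 0.0217 0.0464]
side px [238. 187.] n 500 c [486.9 -52.8] sz [124.1  51.1] ang 3.2 z 0.0532
side px [234. 216.] n 641 c [ 467.4 -195.8] sz [ 48.4 123.4] ang 89.8 z 0.0536
67.6
```

View pics/end.png

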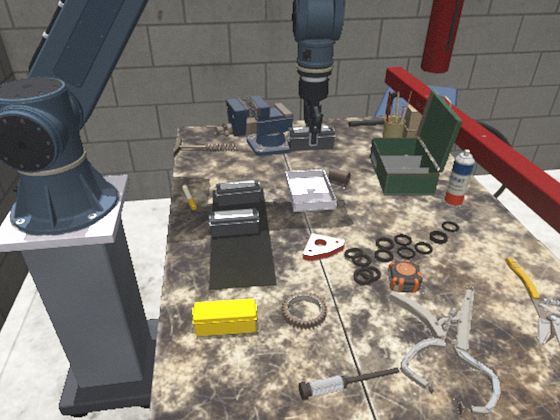

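The case hangs level over the tray, at (312,137) above the tray at (312,190). The two others stand on the mat at (238,187) and (234,216), and the bystanders are untouched. I'm handing in before time runs out.

```bash
python3 -c "
from workcell import job_done; print(job_done())"
```

```text
the job is handed in; nothing more can be done
None
```

I handed in at 67.6 s holding the right-hand case level over the tray, but the run has probably failed: setting the middle case down too fast spiked the wrist force past the 120 N limit (149 N vertical), and my evidence that the right-hand case rattles is weak, with no end-to-end knock clearly shown (torque about y stayed between -0.03 and -0.05 N m after both +x and -x shakes); the other two cases stand upright on the mat within a few millimetres of where they started, and the bystanders look unmoved.

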